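# Close up and chock a row of feed rollers

## Robot

A 6-joint arm with a two-finger parallel gripper is mounted at the origin on a cart in front of the work surface, level with it; the furniture and walls round the work are solid. World frame = base frame: x ahead of the robot, y to its left, z up, the work surface at z = 0. Lengths are in m, angles in degrees, forces in N, time in s.
With the tool pointing down it reaches from about 0.35 to 0.875 m from the base axis. Payload 4.2 kg.
Tool frame: the origin (TCP) lies midway between the tips of the shut fingers; the grasp point (between the pads) lies manip.grip_point_offset behind it (manip.grip_point_offset is the distance from the TCP to the grasp point, in m); z points along the fingers, y is the line along which they close (so a half turn about z gives the same grasp; the last joint's range is limited). The gripper opens to 87 mm and grips with 3 to 60 N. Pads are 19 mm wide; open, the fingers measure 117 mm over their backs; the gripper's body (75 mm by 190 mm) begins 51 mm behind the grasp point.
Start: joints at [-49.297, 22.042, 0.453, 0, -68.411, -14.817], TCP at [0.273, -0.562, 0.199] pointing down, gripper open.
Joint ranges: [-179.83, 179.83], [-69.29, 118.12], [-61.27, 80.66], [-181.25, 117.63], [-171.15, -9.14], [-177.46, 177.46]. Speed limits (degrees/s): [159.86, 159.86, 180, 180, 180, 180].

## Interface

Orientations are given as [roll, pitch, yaw] about the fixed x, y, z axes, in that order (R = Rz(yaw) Ry(pitch) Rx(roll)).
In Python, from rig import sensors, optics, manip gives the robot as it stands.
- The arm moves only by the tool play_rows, never from a script. Its argument "rows" is a list of rows, each an object with "fingers": the gripper's target within -1 to 1 (shut at 1, half-way at 0, fully open at -1); "slide": the shift along the tool's x, y, z in m, a list of three; "rotation": the turn, a rotation vector about the tool's x, y, z in degrees, a list of three. A call has 1 to 20 rows; each row shifts and turns the commanded pose from where the row before left it, along the tool's axes as they then stand; what a row does not reach is not made up. A row lasts 1/8 s, in which the tool goes at most 62.5 mm and 10.7 degrees, less where a joint would pass 70% of its speed; a pose out of reach is approached as far as the arm can. A call with a gripper value outside its range is refused whole. The fingers move at their own pace and stop on an object; the grip force is fixed at half the most. Time passes only in rows, so rows that do not move let the fingers close. It gives the time, the measured TCP pose, the force, the opening and the grip force at its end, in the units of the state.
- sensors.get_state(): the state, without advancing time (a new reading comes with each control period).
- optics.grab_frame(name): name is "scene" or "side" or "wrist"; returns a dict with "frame" (420x560x3 uint8, blue, green, red), "z_map" (420x560 float32, m along the optical axis (not along the pixel's ray), 0 where there is no reading), "fx", "fy", "cx", "cy" (pixels), "position" and "rotation" of the camera in the world. Camera axes: x right, y down, z forward; pixel columns grow to the right and rows downward; lengths in m; the calibration is good to about 2 mm. The wrist camera is an equidistant fisheye: a pixel r from the principal point sees the ray r / f radians off the axis. A picture is of the moment at which its call begins.
- manip.finish_job(): hands the job in; it is judged then, once.
The state is a dict: "t": time; "qpos": joint angles; "joint_vel": joint speeds; "joint_torque": joint torques, N m; "tool_pos": TCP position; "ee_rot": TCP orientation; "ft_force": force on the tool from outside, world axes, zero at the start; "torque": the same for the moment, N m; "gripper_width": finger opening in m; "finger_force": force on a finger pad.
Only numpy, scipy, OpenCV 4.12 (cv2) and the standard library are available. Lean on these libraries where they do the work, as an engineer would, in place of code of your own. Each camera call takes 0.05 s, during which the arm holds its last target. There are 200 camera calls.

## Task

Lay the roller from the bench on the tray beside the one already there, both parallel to the tray's fence and centred on it, without dropping them or letting them roll off. Then set the chock flat on the tray and close the row up with it, so that the two rollers lie snug against the fence and each other and the chock's rubber face is snug against the outer roller, square and centred. Let go of everything and leave the calliper, the tin and the cutters where they lie.

Things in the scene. Friction and masses are not known exactly. Their poses are not given: they have to be found in the camera images.
- tray: fixed bare aluminium tray: a flat plate 260 x 130 mm, 8 mm thick (top face 8 mm above the bench), with an upright fence across one short end. No other rims. Origin at the centre of the underside, on the bench; x runs along the length, away from the fence (the fence is at the -x end), y along the fence, z up.
- fence_face (a point): centre of the tray's fence face that looks along the tray, at x = -122 mm, z = 26 mm in the tray's frame; the fence is 8 mm thick, 124 mm wide and rises 36 mm above the plate. Axes as the tray's.
- roller_tray: roller lying on its side: dark rubber sleeve 36 mm in diameter, 80 mm long, on a steel shaft with 10 mm thick stubs, 15 mm out at each end; about 0.16 kg. Origin at its centre, on its axis, 18 mm above what it lies on; y runs along the shaft, x and z turn as it rolls. Rolls freely at the slightest push. Starts on the tray, about parallel to the fence, 3 to 30 mm off it.
- roller_bench: roller lying on its side: dark rubber sleeve 36 mm in diameter, 80 mm long, on a steel shaft with 10 mm thick stubs, 15 mm out at each end; about 0.16 kg. Origin at its centre, on its axis, 18 mm above what it lies on; y runs along the shaft, x and z turn as it rolls. Rolls freely at the slightest push. Starts on the bench, right of the tray.
- chock: loose chock, about 0.35 kg, on the bench right of the tray: steel bar 20 mm high, 100 mm wide (y), x -30 to -6 mm, rubber front face at x = -30; behind it a foot 10 mm high to x = +30; black handle block 28 mm (x) by 24 mm (y), centred at x = +6, y = 0, its top 64 mm above the underside. Origin on the underside, z up. It slides, not rolls.
- chock_face (a point): centre of the chock's rubber front face, 10 mm above the chock's underside (x = -30 mm in the chock's frame). Axes as the chock's.
- calliper: bystander: digital calliper lying flat, 200 x 69 x 15 mm; origin under its middle
- screw_tin: bystander: round lidded tin, 59 mm across, 21 mm high; origin under its middle
- side_cutters: bystander: side cutters with red grips lying flat, 135 x 39 x 11 mm; origin under their middle
Mind the look-alikes: they are no part of the job. Of the things that look like the chock, take the one that is farthest to the robot's left at the start.

How it is judged:
By the outcome, as a careful person would: the job done as asked, in the order asked, and still so for the second after the job is handed in, with the robot touching nothing.
It also fails if it takes over 64 s, if anything falls off the work surface, if the arm or the gripper's body presses on something with over 40 N, if the wrist force passes 120 N, or if a joint passes its speed limit or range.

## Working session

There is one attempt and no reset: what is moved stays moved. The work goes in short steps, Python scripts to look and compute and a tool call to move; the robot and the scene stay as the last step left them, time stands still between calls to the robot, and variables do not carry over. Pictures are saved under pics/ and viewed, at most 10 in all, crops included, and the job is handed in when it is done.

Besides the shell and the picture viewer there is one more tool, called after "Emit:" as name(argument=value, ...), one argument or row to a line, values as JSON. play_rows: Moves the arm, as the interface text tells. Its arguments: {"type":"object","properties":{"rows":{"type":"array"}},"required":["rows"]}

```bash
ls; mkdir -p pics; python3 - <<'E'
from rig import sensors, optics, manip
import cv2, numpy as np
print(manip.grip_point_offset); print(sensors.get_state())
for n in ["scene","side"]:
    f=optics.grab_frame(n); cv2.imwrite(f"pics/{n}0.png",f["frame"]); np.savez(f"{n}0.npz",**f)
    print(n,f["fx"],f["fy"],f["cx"],f["cy"],f["position"],f["rotation"])
E
```

```text
pics
0.0187
{'t': 0.0, 'qpos': array([-4.92976399e+01,  2.20908203e+01,  3.79285259e-01, -3.03465131e-02,
       -6.84120382e+01, -1.48172212e+01]), 'joint_vel': array([-0.01206443, -0.0727359 , -0.02206452,  0.03493869, -0.01869519,
       -0.04470032]), 'joint_torque': array([-8.45777413e-04, -3.90664315e+01,  1.87411237e+01,  4.21993867e+00,
        1.10043623e-02, -2.21236323e-04]), 'tool_pos': array([ 0.27258887, -0.5616811 ,  0.19745216]), 'ee_rot': array([ 1.79873323e+02, -4.34669982e-03, -1.54126052e+02]), 'ft_force': array([ 0.07808365, -1.37513531, -0.50028908]), 'torque': array([-0.05011647,  0.02543935,  0.03468181]), 'finger_force': 0.0, 'gripper_width': 0.08700507695357843}
scene 383.9762318387116 383.9762318387116 278.1203601054324 213.329757381008 [-0.11745885  0.62039495  0.85590144] [-1.29332598e+02  9.90567635e-02 -1.31052349e+02]
side 405.4108332305619 405.4108332305619 275.14536147400855 207.96554194728844 [ 0.56326595 -1.05126471  0.87171609] [-129.75574096   -1.12733326   -2.96919912]
```

View pics/scene0.png

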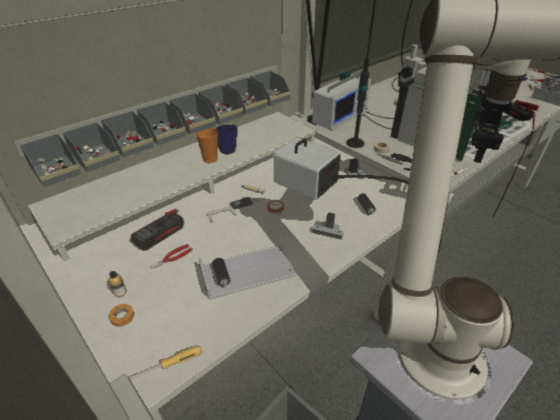

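View pics/side0.png

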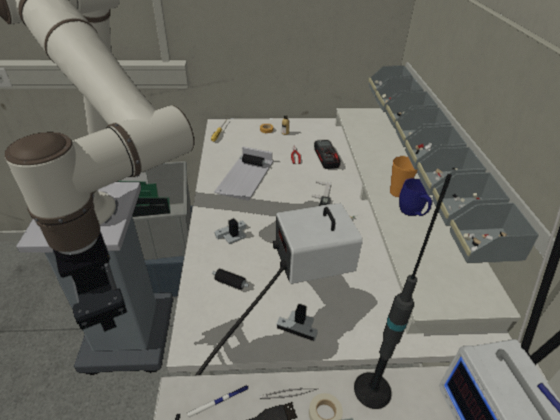

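The pictures show the tray at (245,270) in the scene view with its roller at (221,271). The left chock is at (327,227), or (233,230) in the side view. The bench roller is at (367,204), or (232,280) in the side view. The look-alike chock is at (298,322) in the side view.

```bash
cat > h.py <<'E'
import numpy as np, cv2
from scipy.spatial.transform import Rotation as Ro
from rig import sensors, optics, manip
def cam(name, fn=None):
    f=dict(np.load(fn)) if fn else optics.grab_frame(name)
    f["R"]=Ro.from_euler("xyz",f["rotation"],degrees=True).as_matrix(); return f
def cloud(f):
    "world xyz per pixel from the z map (pinhole cameras)"
    v,u=np.mgrid[:420,:560]; z=f["z_map"]
    P=np.stack([(u-f["cx"])/f["fx"]*z,(v-f["cy"])/f["fy"]*z,z],-1)
    return P@f["R"].T+f["position"]
def ray(f,u,v,h):
    d=f["R"]@np.array([(u-f["cx"])/f["fx"],(v-f["cy"])/f["fy"],1]); p=np.array(f["position"]); return p+d*(h-p[2])/d[2]
def crop(f,u0,v0,u1,v1,name,s):
    cv2.imwrite(name,cv2.resize(f["frame"][v0:v1,u0:u1],None,fx=s,fy=s,interpolation=cv2.INTER_CUBIC))
E
python3 - <<'E'
from h import *
for n,pts in [("scene",[(221,271),(250,280),(280,258),(327,232),(330,218),(367,204),(200,250),(310,280),(340,320)]),("side",[(253,160),(240,180),(233,224),(232,236),(232,280),(318,215),(298,312),(190,355),(318,240)])]:
    f=cam(n,n+"0.npz"); C=cloud(f)
    for u,v in pts: print(n,u,v,C[v,u].round(4))
s=cam("scene","scene0.npz"); d=cam("side","side0.npz")
a=cv2.resize(s["frame"][180:310,180:400],None,fx=3.4,fy=3.4,interpolation=cv2.INTER_CUBIC)
cv2.imwrite("pics/c1.png",a); print(a.shape)
a=cv2.resize(d["frame"][130:310,180:400],None,fx=3.3,fy=3.3,interpolation=cv2.INTER_CUBIC)
cv2.imwrite("pics/c2.png",a)
E
```

```text
scene 221 271 [0.5452 0.2594 0.0415]
scene 250 280 [0.4906 0.2003 0.0057]
scene 280 258 [0.4997 0.0772 0.0054]
scene 327 232 [ 0.4803 -0.1097  0.0146]
scene 330 218 [ 0.4896 -0.1286  0.0579]
scene 367 204 [ 0.4775 -0.3075  0.0305]
scene 200 250 [0.695  0.2409 0.0008]
scene 310 280 [0.3798 0.0668 0.0006]
scene 340 320 [ 0.5364 -0.3496 -0.7501]
side 253 160 [0.5632 0.2341 0.0364]
side 240 180 [0.515  0.1443 0.0098]
side 233 224 [ 0.5005 -0.1515  0.0627]
side 232 236 [ 0.4953 -0.1528  0.0149]
side 232 280 [ 0.5017 -0.341   0.0331]
side 318 215 [ 0.7376 -0.2213  0.1522]
side 298 312 [ 0.6639 -0.4709  0.0637]
side 190 355 [ 0.4082 -0.5345 -0.001 ]
side 318 240 [ 0.7249 -0.3168  0.1508]
(442, 748, 3)
```

View pics/c1.png

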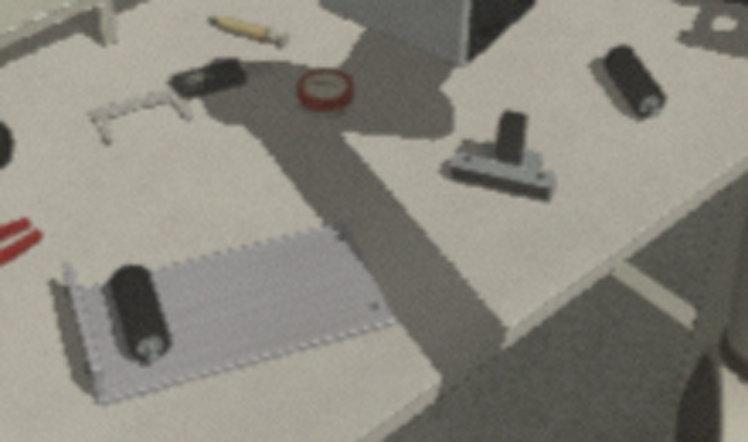

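View pics/c2.png

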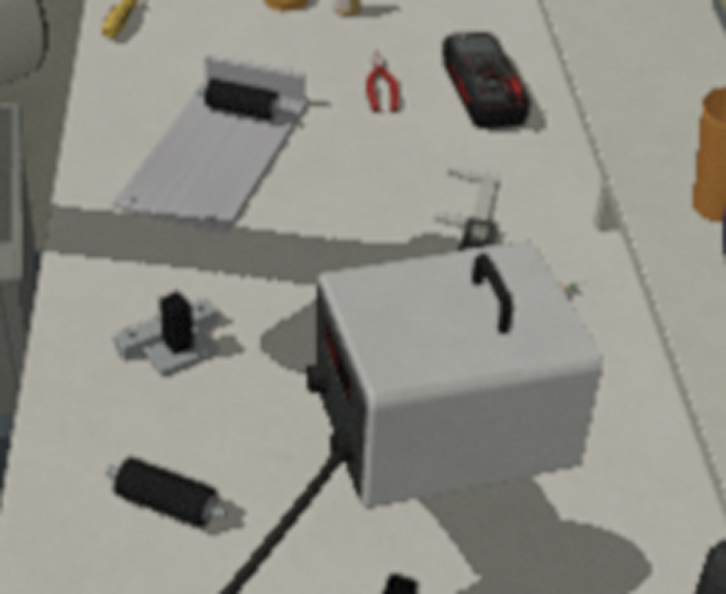

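The crops show the fence at the tray's left end in c1, near (85,330), with the roller about parallel to it. The chock's rubber bar faces the tray, with the foot on the far side, and the bench roller lies clear. Next I'll measure them.

```bash
cat >> h.py <<'E'
def box(m,f,h):
    "largest blob of mask m, its outline cast on z=h, min-area rect: centre, sides, yaw of long side"
    n,l,st,_=cv2.connectedComponentsWithStats(m.astype(np.uint8)); k=1+st[1:,4].argmax()
    c=max(cv2.findContours((l==k).astype(np.uint8),cv2.RETR_EXTERNAL,cv2.CHAIN_APPROX_NONE)[0],key=len)[:,0]
    p=np.array([ray(f,*q,h)[:2] for q in c])*1000
    (x,y),(w,hh),a=cv2.minAreaRect(p.astype(np.float32)); 
    if w<hh: w,hh,a=hh,w,a+90
    return np.round([x,y,w,hh,(a+90)%180-90],1), st[k,4]
E
python3 - <<'E'
from h import *
for n in ["scene","side"]:
    f=cam(n,n+"0.npz"); C=cloud(f); g=f["frame"].astype(int); V=g.max(-1)
    reg=lambda x0,x1,y0,y1:(C[...,0]>x0)&(C[...,0]<x1)&(C[...,1]>y0)&(C[...,1]<y1)
    br=g[...,0]-g[...,2]  # bluish
    print(n,"bench br",np.median(br[reg(.35,.45,-.3,-.2)&(V>120)]),"tray br",np.median(br[reg(.48,.52,.1,.18)]),np.median(V[reg(.48,.52,.1,.18)]))
    tr=reg(.38,.68,.0,.4)&(br>-4)&(C[...,2]<.02); print(" tray",box(tr,f,.008))
    for nm,r in [("rt",reg(.4,.68,.15,.33)),("rb",reg(.38,.62,-.42,-.24))]:
        m=r&(V<75)&(C[...,2]>.008); print(" ",nm,box(m,f,.018))
        q=C[m]; print("   cloud med",np.median(q,0).round(4),"top z",np.percentile(q[:,2],[50,95]).round(4))
    m=reg(.4,.6,-.25,-.05)&(V<75)&(C[...,2]>.03); q=C[m]
    print("  handle",q.mean(0).round(4),q.min(0).round(3),q.max(0).round(3)); t=q[q[:,2]>np.percentile(q[:,2],95)-.006]; print("  top",t.mean(0).round(4),len(t))
    m=reg(.4,.6,-.25,-.05)&(C[...,2]>.006)&(C[...,2]<.028);q=C[m]*1000;print("  chock body",cv2.minAreaRect(q[:,:2].astype(np.float32)))
    m=reg(.4,.6,-.25,-.05)&(C[...,2]>.015)&(C[...,2]<.028);q=C[m]*1000;print("  chock bar",cv2.minAreaRect(q[:,:2].astype(np.float32)))
    m=reg(.4,.7,.2,.35)&(C[...,2]>.020)&(br>-4)&(V>75);q=C[m]*1000;print("  fence",cv2.minAreaRect(q[:,:2].astype(np.float32)),q.mean(0))
E
```

```text
scene bench br -17.0 tray br -5.0 142.0
 tray (array([536.4, 140.2, 183.8,  75.9,  68.5]), np.int32(378))
  rt (array([565.9, 250.2, 106.7,  34.5, -21.6]), np.int32(270))
   cloud med [0.5523 0.2574 0.0403] top z [0.0403 0.0444]
  rb (array([ 493.9, -322.2,  107.4,   38. ,  -27.4]), np.int32(158))
   cloud med [ 0.5058 -0.3183  0.033 ] top z [0.033  0.0632]
  handle [ 0.4901 -0.1287  0.0521] [ 0.478 -0.147  0.03 ] [ 0.506 -0.117  0.067]
  top [ 0.4923 -0.1331  0.0629] 35
  chock body ((489.5608215332031, -130.00576782226562), (99.18218231201172, 62.824440002441406), 26.787187576293945)
  chock bar ((483.6401672363281, -118.24237823486328), (99.20185089111328, 35.90415573120117), 26.257587432861328)
  fence ((552.5810546875, 274.6453552246094), (70.50071716308594, 105.7781982421875), 68.56924438476562) [538.23402976 285.52959065  34.67433861]
side bench br -11.0 tray br -1.0 148.0
 tray (array([535.3, 183.8, 284. , 130.1,  68.7]), np.int32(1314))
  rt (array([560.7, 265.1,  97.7,  60.7, -22.2]), np.int32(194))
   cloud med [0.5598 0.2408 0.0353] top z [0.0353 0.0459]
  rb (array([ 493.4, -322.3,   91.3,   39.7,  -27.2]), np.int32(355))
   cloud med [ 0.5043 -0.3367  0.0339] top z [0.0339 0.0637]
  handle [ 0.5005 -0.1462  0.0514] [ 0.487 -0.155  0.031] [ 0.514 -0.131  0.069]
  top [ 0.4997 -0.1431  0.0638] 40
  chock body ((504.6529541015625, -153.4237518310547), (145.16317749023438, 131.13021850585938), 65.43438720703125)
  chock bar ((496.9666748046875, -132.07369995117188), (99.91246032714844, 58.27998352050781), 28.04302215576172)
  fence ((569.6383056640625, 272.6396789550781), (60.40348434448242, 119.02352142333984), 69.35780334472656) [577.63995747 287.19615807  33.30103152]
```

```bash
python3 - <<'E'
from h import *
f=cam("side","side0.npz"); C=cloud(f)
for u,v in [(275,277),(260,296),(245,315),(230,334),(215,352)]:
    w=C[v-4:v+5,u-4:u+5].reshape(-1,3); print(u,v,w[w[:,2].argmax()].round(3))
m=(C[...,0]>.3)&(C[...,0]<.66)&(C[...,1]>-.6)&(C[...,1]<.4)&(C[...,2]>.07); print("high pts",C[m][::10].round(2)[:40].tolist())
E
```

```text
275 277 [ 0.563 -1.051  0.872]
260 296 [ 0.577 -0.41   0.062]
245 315 [ 0.535 -0.464  0.056]
230 334 [ 0.502 -0.502  0.046]
215 352 [ 0.471 -0.54   0.033]
high pts [[0.3, -0.31, 0.64], [0.3, -0.29, 0.63], [0.3, -0.32, 0.64], [0.3, -0.32, 0.64], [0.3, -0.33, 0.64], [0.3, -0.34, 0.64], [0.31, -0.31, 0.63], [0.31, -0.33, 0.63], [0.3, -0.34, 0.63], [0.31, -0.31, 0.63], [0.31, -0.33, 0.63], [0.3, -0.34, 0.63], [0.31, -0.33, 0.63], [0.31, -0.34, 0.63], [0.32, -0.32, 0.62], [0.31, -0.34, 0.63], [0.32, -0.32, 0.62], [0.31, -0.35, 0.63], [0.32, -0.32, 0.62], [0.31, -0.35, 0.63], [0.32, -0.33, 0.62], [0.31, -0.35, 0.63], [0.32, -0.34, 0.62], [0.31, -0.36, 0.63], [0.32, -0.34, 0.62], [0.31, -0.36, 0.63], [0.32, -0.35, 0.62], [0.32, -0.32, 0.61], [0.31, -0.36, 0.62], [0.33, -0.34, 0.62], [0.31, -0.36, 0.62], [0.32, -0.35, 0.62], [0.3, -0.37, 0.62], [0.32, -0.36, 0.62], [0.33, -0.35, 0.62], [0.31, -0.37, 0.62], [0.32, -0.36, 0.62], [0.33, -0.35, 0.61], [0.31, -0.37, 0.62], [0.32, -0.36, 0.62]]
```

Emit:
play_rows(
  rows=[
    {"fingers": -1,"slide": [0,0,0],"rotation": [0,0,-9.2]},
    {"fingers": -1,"slide": [0,0,0],"rotation": [0,0,-9.2]},
    {"fingers": -1,"slide": [0,0,0],"rotation": [0,0,-9.2]},
    {"fingers": -1,"slide": [0,0,0],"rotation": [0,0,-9.2]},
    {"fingers": -1,"slide": [-0.0523,-0.0142,0],"rotation": [0,0,0]},
    {"fingers": -1,"slide": [-0.0523,-0.0142,0],"rotation": [0,0,0]},
    {"fingers": -1,"slide": [-0.0523,-0.0142,0],"rotation": [0,0,0]},
    {"fingers": -1,"slide": [-0.0523,-0.0142,0],"rotation": [0,0,0]},
    {"fingers": -1,"slide": [-0.0523,-0.0142,0],"rotation": [0,0,0]},
    {"fingers": -1,"slide": [-0.0523,-0.0142,0],"rotation": [0,0,0]},
    {"fingers": -1,"slide": [0,0,0],"rotation": [0,0,0]},
  ],
)

```text
t: 1.48
tool_pos: [0.4945, -0.3198, 0.1979]
ee_rot: [180.0, 0.0, -117.0]
ft_force: [-0.6, -0.9, 0.1]
gripper_width: 0.087
finger_force: 0.0
```

```bash
python3 - <<'E'
from h import *
f=cam("wrist"); np.savez("w1.npz",**f); cv2.imwrite("pics/w1.png",f["frame"]); s=sensors.get_state(); print(s["tool_pos"],s["ee_rot"],s["ft_force"],s["t"]); print(f["position"],f["rotation"],f["fx"],f["cx"],f["cy"])
E
```

```text
[ 0.49331052 -0.3210353   0.19791776] [ 1.79924674e+02 -2.18957254e-03 -1.17142657e+02] [-0.61951865 -0.82448633 -0.0410226 ] 1.525
[ 0.4638995  -0.38135331  0.3849763 ] [ 1.65280513e+02 -2.19581334e-02  1.52996745e+02] 325.19226210127806 278.1118922671943 207.79971834299513
```

View pics/w1.png

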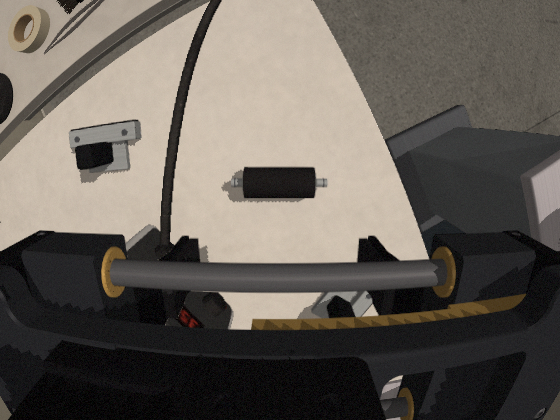

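The wrist view shows the roller's sleeve at about (243–316, 168–197) with stub ends at (232,183) and (328,183). I'll turn this into a pose.

```bash
cat >> h.py <<'E'
def fray(f,u,v,h):
    "fisheye pixel on plane z=h"
    x,y=u-f["cx"],v-f["cy"]; r=np.hypot(x,y); t=r/f["fx"]
    d=f["R"]@np.array([x/r*np.sin(t),y/r*np.sin(t),np.cos(t)]); p=np.array(f["position"]); return p+d*(h-p[2])/d[2]
def blob(m,f,h):
    "largest blob of a wrist mask cast on z=h: rect centre mm, sides, yaw of long side, pixels"
    n,l,st,_=cv2.connectedComponentsWithStats(m.astype(np.uint8)); k=1+st[1:,4].argmax()
    c=max(cv2.findContours((l==k).astype(np.uint8),cv2.RETR_EXTERNAL,cv2.CHAIN_APPROX_NONE)[0],key=len)[:,0]
    p=np.array([fray(f,*q,h)[:2] for q in c])*1000
    (x,y),(w,hh),a=cv2.minAreaRect(p.astype(np.float32))
    if w<hh: w,hh,a=hh,w,a+90
    return np.round([x,y,w,hh,(a+90)%180-90],1), st[k]
def move(tx,ty,tz,yaw=None,at=None):
    "what slide / rotation takes the tool from here (or at=[x,y,z,yaw]) to the target; tool straight down"
    s=sensors.get_state(); x,y,z,w=at if at else [*s["tool_pos"],s["ee_rot"][2]]
    yaw=w if yaw is None else yaw; dy=(yaw-w+180)%360-180
    R=Ro.from_euler("xyz",[180,0,yaw],degrees=True).as_matrix(); d=R.T@np.array([tx-x,ty-y,tz-z])
    print("rot z",round(-dy,2),"then slide",d.round(4),"len",np.linalg.norm(d).round(3),"yaw",round(w,2),"pos",np.round([x,y,z],4),"F",s["ft_force"].round(1),"t",round(s["t"],2))
E
python3 - <<'E'
from h import *
f=cam("wrist","w1.npz"); g=f["frame"]; V=g.max(-1); roi=np.zeros(V.shape,bool); roi[150:215,215:345]=1
print("w sleeve",blob(roi&(V<60),f,.018))
for T in (40,80): print(T,blob(roi&(V<T),f,.018)[0])
for u,v in [(232.5,183),(327.5,183)]: print(fray(f,u,v,.018).round(4))
move(.4935,-.3222,.06,-117.3)
E
```

```text
w sleeve (array([ 493.3, -322.3,   82.2,   35.1,  -27.1]), array([ 243,  167,   72,   31, 2147], dtype=int32))
40 [ 493.5 -321.8   82.1   34.   -27. ]
80 [ 493.8 -322.5   85.1   35.1  -27.1]
[ 0.541  -0.3456  0.018 ]
[ 0.4433 -0.2959  0.018 ]
rot z 0.16 then slide [ 0.0009 -0.0007  0.1379] len 0.138 yaw -117.14 pos [ 0.4933 -0.321   0.1979] F [-0.6 -0.8 -0. ] t 1.52
```

```bash
python3 - <<'E'
from h import *
move(.57,.285,.20,-111.4)
E
```

```text
rot z -5.74 then slide [-0.5922  0.1497 -0.0021] len 0.611 yaw -117.14 pos [ 0.4933 -0.321   0.1979] F [-0.6 -0.8 -0. ] t 1.52
```

Emit:
play_rows(
  rows=[
    {"fingers": -1,"slide": [0,0,0],"rotation": [0,0,-5.7]},
    {"fingers": -1,"slide": [-0.0592,0.015,0],"rotation": [0,0,0]},
    {"fingers": -1,"slide": [-0.0592,0.015,0],"rotation": [0,0,0]},
    {"fingers": -1,"slide": [-0.0592,0.015,0],"rotation": [0,0,0]},
    {"fingers": -1,"slide": [-0.0592,0.015,0],"rotation": [0,0,0]},
    {"fingers": -1,"slide": [-0.0592,0.015,0],"rotation": [0,0,0]},
    {"fingers": -1,"slide": [-0.0592,0.015,0],"rotation": [0,0,0]},
    {"fingers": -1,"slide": [-0.0592,0.015,0],"rotation": [0,0,0]},
    {"fingers": -1,"slide": [-0.0592,0.015,0],"rotation": [0,0,0]},
    {"fingers": -1,"slide": [-0.0592,0.015,0],"rotation": [0,0,0]},
    {"fingers": -1,"slide": [-0.0592,0.015,0],"rotation": [0,0,0]},
    {"fingers": -1,"slide": [0,0,0],"rotation": [0,0,0]},
    {"fingers": -1,"slide": [0,0,0],"rotation": [0,0,0]},
  ],
)

```text
t: 3.15
tool_pos: [0.5711, 0.2819, 0.1979]
ee_rot: [180.0, -0.1, -111.7]
ft_force: [0.7, 0.0, -0.1]
gripper_width: 0.0872
finger_force: 0.0
```

```bash
python3 - <<'E'
from h import *
f=cam("wrist"); np.savez("w2.npz",**f); cv2.imwrite("pics/w2.png",f["frame"]); s=sensors.get_state(); print(s["tool_pos"],s["ee_rot"],s["t"]); print(f["position"],f["rotation"])
E
```

```text
[0.57117764 0.28143054 0.19829272] [ 1.79971836e+02 -6.01107984e-02 -1.11709063e+02] 3.2
[0.54647763 0.21804842 0.38514771] [ 1.65386951e+02 -1.65126475e-02  1.58361713e+02]
```

View pics/w2.png

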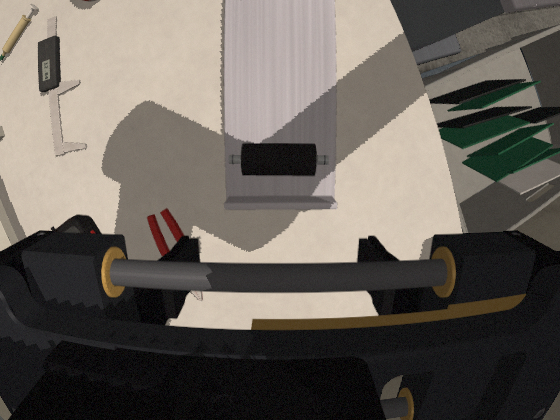

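The wrist view shows the tray edges at columns about 222 and 336. The fence spans rows 196 to 209, and the roller sleeve is at (242–316, 143–175).

```bash
cat >> h.py <<'E'
def tedges(f,rows,u0=205,u1=350,uc=279):
    "tray side edges in the wrist image (blue/red ratio), cast on z=8mm"
    g=cv2.GaussianBlur(f["frame"],(3,3),0).astype(float); ra=g[...,0]/(g[...,2]+1); L=[];Rr=[]
    for v in rows:
        r=ra[v]; t=(np.median(r[uc-30:uc+30])+np.median(np.r_[r[u0-12:u0],r[u1:u1+12]]))/2
        i=np.arange(u0,uc-38)[r[u0:uc-38]>t]; j=np.arange(uc+38,u1)[r[uc+38:u1]>t]
        if len(i) and len(j): L.append(fray(f,i[0]-.5,v,.008)[:2]*1000); Rr.append(fray(f,j[-1]+.5,v,.008)[:2]*1000)
    o=[]
    for p in (L,Rr):
        vx,vy,x,y=cv2.fitLine(np.array(p,np.float32),cv2.DIST_HUBER,0,.01,.01).ravel(); o.append((np.array([x,y]),np.array([vx,vy])))
    return o
E
python3 - <<'E'
from h import *
f=cam("wrist","w2.npz"); g=f["frame"].astype(float); V=g.max(-1)
for r0 in [range(15,140),range(15,195),range(60,135)]:
    E=tedges(f,r0); yw=[np.degrees(np.arctan2(d[1],d[0]))%180 for _,d in E]; a=np.radians(np.mean(yw)-180); X=np.array([np.cos(a),np.sin(a)]); Y=np.array([-X[1],X[0]])
    l=[p@Y for p,_ in E]; print("yaw",np.round(yw,2),"edges y",np.round(l,1),"width",round(abs(l[0]-l[1]),1),"mid",round(sum(l)/2,2))
m=np.zeros(V.shape,bool); m[130:190,225:335]=1
for h in (.026,): 
  for T in (40,60): 
    b,st=blob(m&(V<T),f,h); print(b,"tray frame x,y:",b[:2]@X,b[:2]@Y)
for u,v in [(231,159),(328,159)]: q=fray(f,u,v,.026)[:2]*1000; print("stub",q.round(1),q@X,q@Y)
for u in (240,279,320): print(u,[int(x) for x in g[176:216,u].mean(-1)])
for v in (196,197,203,208.5,209.5):
    print(v,[round(float(fray(f,279,v,h)[:2]*1000@X),1) for h in (.008,.044,0)])
move(.57,.285,.2)
E
```

```text
yaw [68.6  68.41] edges y [491.4 362. ] width 129.4 mid 426.7
yaw [68.49 68.69] edges y [491.9 362.3] width 129.6 mid 427.14
yaw [68.16 68.59] edges y [490.6 361.2] width 129.3 mid 425.9
[560.4 253.2  82.6  33.8 -21.6] tray frame x,y: -441.8839868545532 427.66451625823976
[559.8 253.2  83.5  35.6 -22.9] tray frame x,y: -441.66289358139034 427.10673694610597
stub [609.  233.6] -441.5200170503605 480.05997391362376
stub [508.5 273.4] -441.5062886647573 371.9596702863404
240 [104, 105, 102, 106, 102, 103, 102, 104, 105, 102, 100, 104, 103, 101, 106, 103, 103, 104, 101, 98, 85, 78, 79, 80, 79, 76, 83, 96, 102, 105, 102, 98, 99, 99, 112, 116, 119, 117, 117, 116]
279 [92, 102, 101, 99, 102, 101, 101, 100, 101, 103, 99, 100, 105, 100, 100, 101, 100, 104, 101, 93, 84, 81, 78, 81, 81, 82, 88, 102, 107, 104, 103, 104, 99, 106, 113, 117, 115, 114, 118, 116]
320 [108, 104, 105, 104, 105, 148, 170, 170, 179, 179, 178, 179, 178, 177, 180, 179, 179, 181, 179, 157, 121, 101, 86, 75, 79, 81, 91, 105, 105, 105, 103, 101, 100, 140, 183, 195, 193, 196, 194, 194]
196 [-487.9, -479.9, -489.7]
197 [-489.1, -481.0, -490.9]
203 [-496.5, -487.7, -498.4]
208.5 [-503.3, -493.8, -505.4]
209.5 [-504.5, -494.9, -506.6]
rot z -0.0 then slide [-0.0029  0.0024 -0.0017] len 0.004 yaw -111.71 pos [0.5712 0.2814 0.1983] F [ 0.1  0.  -0.1] t 3.2
```

```bash
python3 - <<'E'
from h import *
f=cam("wrist","w2.npz"); g=f["frame"].astype(float); V=g.max(-1)
a=np.radians(-111.45); X=np.array([np.cos(a),np.sin(a)]); Y=np.array([-X[1],X[0]])
for r in [range(15,140),range(90,195),range(140,192)]:
    E=tedges(f,r); M=[]
    for p,d in E: 
        t=(-440-p@X)/(d@X); M.append((p+t*d)@Y)
    print("edge y at x=-440",np.round(M,2),"mid",np.mean(M).round(2))
m=np.zeros(V.shape,bool); m[130:190,225:335]=1
for T in (30,40,50,60): b,_=blob(m&(V<T),f,.026); print(T,b[:2]@X,b[:2]@Y,b)
for u,v in [(231,159),(328,159)]: q=fray(f,u,v,.026)[:2]*1000; print("stub",q@X,q@Y)
print([int(x) for x in g[158,222:250].mean(-1)],[int(x) for x in g[158,310:340].mean(-1)])
for u in (240,279,320): print("fence",[round(float(fray(f,u,v,h)[:2]*1000@X),1) for v,h in ((195.3,.008),(202,.044),(209,.044))], "y",round(float(fray(f,u,196,.008)[:2]*1000@Y),1))
E
```

```text
edge y at x=-440 [491.6  362.49] mid 427.04
edge y at x=-440 [492.43 361.55] mid 426.99
edge y at x=-440 [510.79 348.28] mid 429.54
30 -440.5948168603292 428.992549301049 [560.4 253.2  82.5  33.8 -21.6]
40 -440.5948168603292 428.992549301049 [560.4 253.2  82.6  33.8 -21.6]
50 -440.50504599257374 428.4906118634112 [559.9 253.3  83.4  35.4 -22.9]
60 -440.37540337346417 428.4341070732566 [559.8 253.2  83.5  35.6 -22.9]
stub -440.0731505647175 481.3866744300941
stub -440.3847790065421 373.28681858061174
[118, 118, 108, 98, 101, 102, 96, 91, 90, 85, 68, 85, 96, 94, 94, 95, 92, 94, 70, 26, 16, 17, 18, 9, 13, 24, 18, 24] [14, 17, 21, 14, 17, 19, 54, 71, 86, 95, 94, 92, 93, 90, 69, 72, 92, 90, 93, 106, 108, 107, 106, 104, 101, 98, 107, 114, 114, 114]
fence [-485.6, -485.1, -492.9] y 474.5
fence [-485.8, -485.3, -493.1] y 428.0
fence [-485.9, -485.4, -493.2] y 379.0
```

```bash
python3 - <<'E'
from h import *
move(.5593,.2534,.06,-111.45)
E
```

```text
rot z -0.26 then slide [0.0304 0.0008 0.1383] len 0.142 yaw -111.71 pos [0.5712 0.2814 0.1983] F [ 0.1  0.  -0.1] t 3.2
```

Emit:
play_rows(
  rows=[
    {"fingers": -1,"slide": [0.0152,0.0004,0.02],"rotation": [0,0,0]},
    {"fingers": -1,"slide": [0.0152,0.0004,0.04],"rotation": [0,0,0]},
    {"fingers": -1,"slide": [0,0,0.05],"rotation": [0,0,0]},
    {"fingers": -1,"slide": [0,0,0.028],"rotation": [0,0,0]},
    {"fingers": -1,"slide": [0,0,0],"rotation": [0,0,0]},
    {"fingers": -1,"slide": [0,0,0],"rotation": [0,0,0]},
  ],
)

```text
t: 3.95
tool_pos: [0.5605, 0.2548, 0.0624]
ee_rot: [-179.9, 0.1, -111.7]
ft_force: [-0.8, 0.4, 1.3]
gripper_width: 0.0871
finger_force: 0.0
```

```bash
python3 - <<'E'
from h import *
for i in range(3):
    f=cam("wrist"); move(.5593,.2534,.034,-111.45)
cv2.imwrite("pics/w3.png",f["frame"])
E
```

```text
rot z -0.2 then slide [0.0022 0.0005 0.0287] len 0.029 yaw -111.65 pos [0.5606 0.2552 0.0627] F [ 0.6 -0.2 -0.5] t 4.0
rot z -0.19 then slide [0.0023 0.0004 0.0287] len 0.029 yaw -111.64 pos [0.5605 0.2554 0.0627] F [0.2 0.2 0.3] t 4.05
rot z -0.18 then slide [0.0023 0.0001 0.0285] len 0.029 yaw -111.63 pos [0.5603 0.2555 0.0625] F [ 0.3 -0.5 -0. ] t 4.1
```

View pics/w3.png

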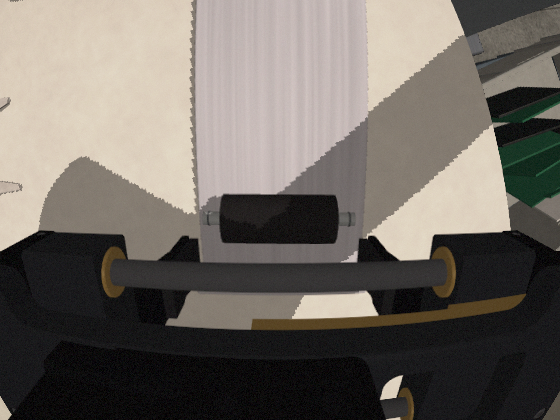

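The roller sleeve is at columns 220–338, centred at 279, and the finger tips sit symmetrically at about 198 and 360. Alignment along the axis looks good. I'll re-measure from this closer view.

```bash
python3 - <<'E'
from h import *
f=cam("wrist"); V=f["frame"].max(-1); m=np.zeros(V.shape,bool); m[190:246,205:352]=1
a=np.radians(-111.45); X=np.array([np.cos(a),np.sin(a)]); Y=np.array([-X[1],X[0]])
for T in (40,55): b,_=blob(m&(V<T),f,.026); print(T,b[:2]@X,b[:2]@Y,b)
E2=tedges(f,range(20,180),170,390)
M=[]
for p,d in E2: 
    t=(-440-p@X)/(d@X); M.append((p+t*d)@Y); print(np.degrees(np.arctan2(d[1],d[0]))%180)
print(M,np.mean(M)); p=sensors.get_state()["tool_pos"][:2]*1000; print("tool",p@X,p@Y)
move(b[0]/1000,b[1]/1000,.034,-111.45)
E
```

```text
40 -441.45241607769486 428.44071274700985 [560.2 254.2  85.8  36.3 -21.8]
55 -441.3394064973857 428.699997985229 [560.4 254.   86.4  36.4 -21.8]
68.758095
68.48993
[np.float64(491.3025676475343), np.float64(362.08318045842066)] 426.69287405297746
tool -442.5975147650645 427.7967562718804
rot z -0.17 then slide [ 0.0013 -0.0009  0.0282] len 0.028 yaw -111.62 pos [0.56   0.2555 0.0622] F [-0.8  0.5  0.5] t 4.15
```

Emit:
play_rows(
  rows=[
    {"fingers": -1,"slide": [0.0013,-0.0008,0.008],"rotation": [0,0,0]},
    {"fingers": -1,"slide": [0,0,0.01],"rotation": [0,0,0]},
    {"fingers": -1,"slide": [0,0,0.01],"rotation": [0,0,0]},
    {"fingers": -1,"slide": [0,0,0],"rotation": [0,0,0]},
  ],
)

```text
t: 4.65
tool_pos: [0.5587, 0.2531, 0.031]
ee_rot: [179.9, -0.1, -111.6]
ft_force: [0.6, -0.1, 0.2]
gripper_width: 0.0869
finger_force: 0.0
```

Emit:
play_rows(
  rows=[
    {"fingers": -1,"slide": [0,0,-0.0015],"rotation": [0,0,0]},
    {"fingers": 1,"slide": [0,0,0],"rotation": [0,0,0]},
    {"fingers": 1,"slide": [0,0,0],"rotation": [0,0,0]},
    {"fingers": 1,"slide": [0,0,0],"rotation": [0,0,0]},
    {"fingers": 1,"slide": [0,0,0],"rotation": [0,0,0]},
  ],
)

```text
t: 5.28
tool_pos: [0.5595, 0.2536, 0.0342]
ee_rot: [-180.0, 0.0, -111.6]
ft_force: [0.7, 0.2, 0.1]
gripper_width: 0.0553
finger_force: 0.0
```

```bash
python3 - <<'E'
from h import *
f=cam("wrist"); s=cam("scene"); print(sensors.get_state()["gripper_width"],sensors.get_state()["finger_force"],sensors.get_state()["tool_pos"])
a=cv2.resize(f["frame"][100:320,140:420],None,fx=2,fy=2); b=cv2.resize(s["frame"][215:325,170:310],None,fx=3.2,fy=4)
b=cv2.resize(b,(240,440)); cv2.imwrite("pics/w4.png",np.hstack([a,b]))
E
```

```text
0.04662789609850582 0.0 [0.55952126 0.25359768 0.03409021]
```

View pics/w4.png

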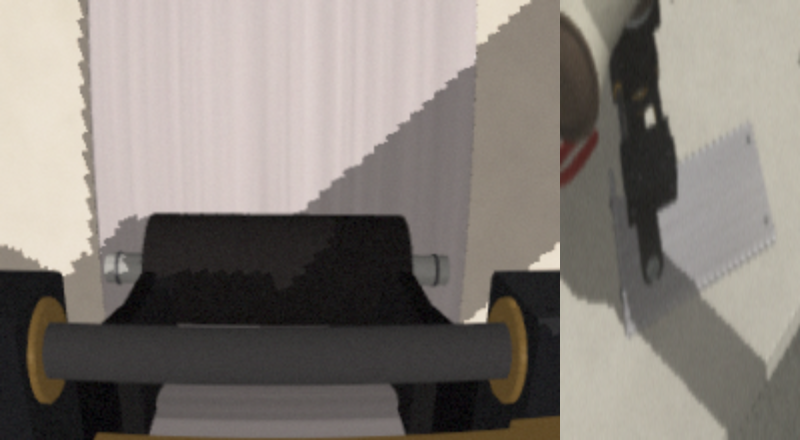

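```bash
python3 - <<'E'
from h import *
f=cam("wrist"); V=f["frame"].max(-1)
a=np.radians(-111.45); X=np.array([np.cos(a),np.sin(a)]); Y=np.array([-X[1],X[0]])
for (u,v) in [(192,232),(364,232)]: q=fray(f,u,v,.026)[:2]*1000; print("stub",q@X,q@Y)
for (u,v) in [(214,207),(344,207)]: q=fray(f,u,v,.026)[:2]*1000; print("sleeve far edge",q@X,q@Y)
s=sensors.get_state();p=s["tool_pos"]*1000; print("tool",p[:2]@X,p[:2]@Y,s["gripper_width"],s["finger_force"],s["ft_force"],s["t"])
E
```

```text
stub -439.27120946162756 484.5723226486742
stub -439.5074458793796 372.82641775880467
sleeve far edge -422.52759545475305 468.86362804493575
sleeve far edge -422.70518066254124 387.1503126715198
tool -440.6449844272889 427.9940262201762 0.04291810055363714 0.0 [-0.03706735  0.22336689  0.21935802] 5.425
```

The fingers missed because the tips ride on an arc: when open they sit about 11–14 mm higher than the shut-tip TCP. The roller has not moved (-439.4, 428.5). I'll reopen, go lower and close again.

Emit:
play_rows(
  rows=[
    {"fingers": -1,"slide": [0,0,0],"rotation": [0,0,0]},
    {"fingers": -1,"slide": [0,0,0],"rotation": [0,0,0]},
    {"fingers": -1,"slide": [0,0,0],"rotation": [0,0,0]},
    {"fingers": -1,"slide": [0,0,0],"rotation": [0,0,0]},
    {"fingers": -1,"slide": [0,0,0],"rotation": [0,0,0]},
    {"fingers": -1,"slide": [0,0,0],"rotation": [0,0,0]},
  ],
)

```text
t: 6.18
tool_pos: [0.5595, 0.2536, 0.034]
ee_rot: [180.0, -0.0, -111.6]
ft_force: [-0.0, 0.1, -0.7]
gripper_width: 0.0858
finger_force: 0.0
```

Emit:
play_rows(
  rows=[
    {"fingers": -1,"slide": [0.0006,0,0.004],"rotation": [0,0,0]},
    {"fingers": -1,"slide": [0,0,0.004],"rotation": [0,0,0]},
    {"fingers": -1,"slide": [0,0,0.004],"rotation": [0,0,0]},
    {"fingers": -1,"slide": [0,0,0],"rotation": [0,0,0]},
  ],
)

```text
t: 6.68
tool_pos: [0.559, 0.2528, 0.0215]
ee_rot: [180.0, -0.1, -111.6]
ft_force: [0.2, -0.6, 0.7]
gripper_width: 0.087
finger_force: 0.0
```

Emit:
play_rows(
  rows=[
    {"fingers": 1,"slide": [0,0,0],"rotation": [0,0,0]},
    {"fingers": 1,"slide": [0,0,0],"rotation": [0,0,0]},
    {"fingers": 1,"slide": [0,0,0],"rotation": [0,0,0]},
  ],
)

```text
t: 7.05
tool_pos: [0.5594, 0.2531, 0.0222]
ee_rot: [-180.0, 0.0, -111.6]
ft_force: [-0.3, -0.3, 0.2]
gripper_width: 0.0647
finger_force: 0.0
```

```bash
python3 - <<'E'
from h import *
f=cam("wrist"); s=cam("side"); st=sensors.get_state(); print(st["gripper_width"],st["finger_force"],st["tool_pos"],st["ft_force"])
a=cv2.resize(f["frame"][150:320,140:420],None,fx=1.6,fy=1.6); b=cv2.resize(s["frame"][110:200,200:290],None,fx=3.02,fy=3.02)
h=min(a.shape[0],b.shape[0]); o=np.hstack([a[:h],b[:h]]); print(o.shape); cv2.imwrite("pics/w5.png",o)
V=f["frame"].max(-1); a=np.radians(-111.45); X=np.array([np.cos(a),np.sin(a)]); Y=np.array([-X[1],X[0]])
E
```

```text
0.05686633820847152 0.0 [0.55932898 0.25309738 0.02217904] [-0.27449798 -0.08659435  0.20909868]
(272, 720, 3)
```

View pics/w5.png

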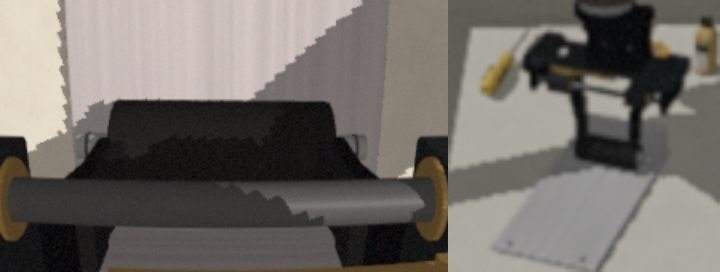

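```bash
python3 - <<'E'
from h import *
a=np.radians(-111.45); X=np.array([np.cos(a),np.sin(a)]); Y=np.array([-X[1],X[0]])
for n in ("side","scene"):
    f=cam(n); C=cloud(f)*1000; V=f["frame"].max(-1); x=C[...,:2]@X+440; y=C[...,:2]@Y-427; z=C[...,2]
    m=(abs(x)<45)&(abs(y)<75)&(z>12)&(z<130)
    print(n,m.sum())
    for lo in range(120,10,-8):
        k=m&(z>=lo)&(z<lo+8); ys=np.sort(y[k].round()).astype(int)
        if k.sum(): print(" z",lo,"n",k.sum(),"x",np.percentile(x[k],[5,50,95]).round(),"y hist",np.histogram(ys,range(-75,76,10))[0])
s=sensors.get_state(); print(s["gripper_width"],s["finger_force"],s["ft_force"],s["t"])
E
```

```text
side 435
 z 120 n 34 x [ 1. 33. 37.] y hist [1 1 4 3 8 0 1 0 0 0 0 3 6 2 5]
 z 112 n 8 x [-9. 10. 32.] y hist [2 0 0 1 3 0 0 0 0 0 0 0 0 2 0]
 z 104 n 6 x [-2.  7. 10.] y hist [0 0 0 1 5 0 0 0 0 0 0 0 0 0 0]
 z 96 n 16 x [-9.  6. 13.] y hist [0 0 0 2 6 1 0 0 0 0 1 5 1 0 0]
 z 88 n 25 x [-8.  6. 12.] y hist [ 0  0  0  1 10  5  0  0  0  0  0  5  4  0  0]
 z 80 n 13 x [-8.  6. 12.] y hist [0 0 0 0 4 3 0 0 0 0 0 4 2 0 0]
 z 72 n 15 x [-8.  4.  9.] y hist [0 0 0 2 4 2 0 0 0 0 1 5 1 0 0]
 z 64 n 15 x [-5.  7. 12.] y hist [0 0 0 0 5 4 0 0 0 0 0 6 0 0 0]
 z 56 n 17 x [-9.  4. 12.] y hist [0 0 0 0 6 2 0 0 0 0 0 9 0 0 0]
 z 48 n 8 x [-11.   3.   8.] y hist [0 0 0 0 1 3 0 0 0 0 0 4 0 0 0]
 z 40 n 85 x [-43.   3.  15.] y hist [ 0  1  0  0  4 15  9  9 14 11  6 12  3  1  0]
 z 32 n 66 x [-44.  11.  18.] y hist [ 0  0  0  2  7  9  7  6  5  5  9 10  5  1  0]
 z 24 n 58 x [-43.  13.  18.] y hist [0 1 2 1 6 3 7 5 5 7 3 4 8 6 0]
 z 16 n 30 x [-44.  13.  17.] y hist [ 0  0  0  2  2  3  1  3  3  2  2 10  2  0  0]
scene 236
 z 120 n 11 x [-37. -33.  36.] y hist [0 2 0 0 0 0 0 1 0 1 6 0 1 0 0]
 z 112 n 1 x [38. 38. 38.] y hist [0 0 0 0 0 0 0 0 0 0 1 0 0 0 0]
 z 96 n 3 x [-8. -3.  4.] y hist [0 0 0 0 0 0 0 0 0 0 3 0 0 0 0]
 z 88 n 23 x [-9.  0. 12.] y hist [ 0  0  0  0  0  0  0  0  0  1 22  0  0  0  0]
 z 80 n 10 x [-7.  1.  8.] y hist [0 0 0 0 0 0 0 0 0 1 9 0 0 0 0]
 z 56 n 5 x [-9.  1.  6.] y hist [0 0 0 5 0 0 0 0 0 0 0 0 0 0 0]
 z 48 n 17 x [-10.  -1.  10.] y hist [0 0 0 8 9 0 0 0 0 0 0 0 0 0 0]
 z 40 n 36 x [-45.  -4.   8.] y hist [ 0  1  1 17 10  1  0  1  1  0  1  2  0  1  0]
 z 32 n 48 x [-15.  -2.  15.] y hist [ 0  0  1 25 13  9  0  0  0  0  0  0  0  0  0]
 z 24 n 46 x [-17.  -2.  17.] y hist [ 0  6  9 23  4  1  3  0  0  0  0  0  0  0  0]
 z 16 n 18 x [-15.  -2.  15.] y hist [ 0  1  1 15  1  0  0  0  0  0  0  0  0  0  0]
0.0489396677177353 0.0 [ 0.5731907  -0.93036341  1.17795924] 7.25
```

The cloud shows the finger tips at about z=46 mm, directly above the roller, while the TCP reads 22 mm. I'll lift clear and measure the real tip height against finger opening.

Emit:
play_rows(
  rows=[
    {"fingers": 1,"slide": [0,0,-0.04],"rotation": [0,0,0]},
    {"fingers": 1,"slide": [0,0,-0.04],"rotation": [0,0,0]},
    {"fingers": 1,"slide": [0,0,-0.02],"rotation": [0,0,0]},
    {"fingers": 1,"slide": [0,0,0],"rotation": [0,0,0]},
    {"fingers": 1,"slide": [0,0,0],"rotation": [0,0,0]},
  ],
)

```text
t: 7.88
tool_pos: [0.5585, 0.2526, 0.1208]
ee_rot: [179.9, -0.1, -111.6]
ft_force: [-0.2, 0.0, -0.0]
gripper_width: 0.0024
finger_force: 0.0
```

```bash
cat > tips.py <<'E'
from h import *
a=np.radians(-111.45); X=np.array([np.cos(a),np.sin(a)]); Y=np.array([-X[1],X[0]])
s=sensors.get_state(); tp=s["tool_pos"]*1000; print("tool z",tp[2].round(1),"w",s["gripper_width"],s["finger_force"],s["t"])
for n in ("side","scene"):
    f=cam(n); C=cloud(f)*1000; x=(C[...,:2]-tp[:2])@X; y=(C[...,:2]-tp[:2])@Y; z=C[...,2]-tp[2]
    m=(abs(x)<25)&(abs(y)<80)&(z>-40)&(z<110)
    for lo in range(95,-40,-8):
        k=m&(z>=lo)&(z<lo+8)
        if k.sum(): print(n," z-tcp",lo,"n",k.sum(),"x",np.percentile(x[k],[5,95]).round(),"y",np.histogram(y[k],range(-75,76,10))[0])
E
python3 tips.py
```

```text
tool z 120.8 w 0.002367829651873627 0.0 7.875
side  z-tcp 95 n 13 x [-16.  24.] y [1 0 0 0 0 0 0 2 0 0 0 3 0 0 0]
side  z-tcp 87 n 4 x [ 9. 19.] y [0 0 0 0 0 0 1 1 0 0 1 0 0 0 0]
side  z-tcp 79 n 12 x [ 4. 14.] y [0 0 0 0 0 0 6 2 1 3 0 0 0 0 0]
side  z-tcp 71 n 23 x [-5. 12.] y [0 0 0 0 0 0 4 9 3 7 0 0 0 0 0]
side  z-tcp 63 n 19 x [-4. 12.] y [0 0 0 0 0 0 3 6 5 5 0 0 0 0 0]
side  z-tcp 55 n 18 x [-6. 11.] y [0 0 0 0 0 0 2 6 5 5 0 0 0 0 0]
side  z-tcp 47 n 19 x [-1. 11.] y [0 0 0 0 0 0 1 9 5 4 0 0 0 0 0]
side  z-tcp 39 n 10 x [-4. 12.] y [0 0 0 0 0 0 1 4 5 0 0 0 0 0 0]
side  z-tcp 31 n 14 x [-5. 11.] y [0 0 0 0 0 0 1 6 7 0 0 0 0 0 0]
side  z-tcp 23 n 9 x [-2. 11.] y [0 0 0 0 0 0 0 3 6 0 0 0 0 0 0]
side  z-tcp 15 n 1 x [-0. -0.] y [0 0 0 0 0 0 0 1 0 0 0 0 0 0 0]
scene  z-tcp 95 n 2 x [-23. -23.] y [0 0 0 0 0 0 0 0 0 0 0 0 0 0 0]
```

Emit:
play_rows(
  rows=[
    {"fingers": -1,"slide": [0,0,0],"rotation": [0,0,0]},
    {"fingers": -1,"slide": [0,0,0],"rotation": [0,0,0]},
    {"fingers": -1,"slide": [0,0,0],"rotation": [0,0,0]},
    {"fingers": -1,"slide": [0,0,0],"rotation": [0,0,0]},
    {"fingers": -1,"slide": [0,0,0],"rotation": [0,0,0]},
    {"fingers": -1,"slide": [0,0,0],"rotation": [0,0,0]},
    {"fingers": -1,"slide": [0,0,0],"rotation": [0,0,0]},
    {"fingers": -1,"slide": [0,0,0],"rotation": [0,0,0]},
  ],
)

```text
t: 8.98
tool_pos: [0.5593, 0.253, 0.1221]
ee_rot: [-180.0, 0.0, -111.6]
ft_force: [0.3, -0.1, -0.2]
gripper_width: 0.0735
finger_force: 0.0
```

```bash
sed -i 's/range(95,-40,-8)/range(75,-40,-5)/; s/lo+8/lo+5/' tips.py; python3 tips.py
```

```text
tool z 122.1 w 0.0734693669918605 0.0 8.975
side  z-tcp 75 n 11 x [-7. 12.] y [0 0 2 4 2 0 0 0 0 0 0 0 3 0 0]
side  z-tcp 70 n 19 x [-7. 13.] y [0 0 1 7 2 0 0 0 0 0 0 3 6 0 0]
side  z-tcp 65 n 13 x [-6. 12.] y [0 0 1 4 2 0 0 0 0 0 0 1 5 0 0]
side  z-tcp 60 n 14 x [-8. 11.] y [0 0 0 3 3 0 0 0 0 0 0 3 5 0 0]
side  z-tcp 55 n 10 x [-4. 15.] y [0 0 0 5 2 0 0 0 0 0 0 1 2 0 0]
side  z-tcp 50 n 11 x [-6. 10.] y [0 0 0 4 1 0 0 0 0 0 0 2 4 0 0]
side  z-tcp 45 n 10 x [-3. 11.] y [0 0 0 2 4 0 0 0 0 0 0 1 3 0 0]
side  z-tcp 40 n 9 x [-11.  11.] y [0 0 0 2 3 0 0 0 0 0 0 3 1 0 0]
side  z-tcp 35 n 13 x [-6. 12.] y [0 0 0 3 3 0 0 0 0 0 0 3 4 0 0]
side  z-tcp 30 n 10 x [-6. 11.] y [0 0 0 3 2 0 0 0 0 0 0 2 3 0 0]
side  z-tcp 25 n 10 x [-14.   9.] y [0 0 0 2 3 0 0 0 0 0 0 1 4 0 0]
side  z-tcp 20 n 2 x [-13.  -6.] y [0 0 0 0 1 0 0 0 0 0 0 0 1 0 0]
scene  z-tcp 70 n 11 x [-8.  8.] y [ 0  0  0  0  0  0  0  0  0  0  1 10  0  0  0]
scene  z-tcp 65 n 11 x [-8.  8.] y [0 0 0 0 0 0 0 0 0 0 2 9 0 0 0]
scene  z-tcp 60 n 9 x [-7.  8.] y [0 0 0 0 0 0 0 0 0 0 0 9 0 0 0]
scene  z-tcp 55 n 20 x [-8.  9.] y [ 0  0 10  0  0  0  0  0  0  0  0 10  0  0  0]
scene  z-tcp 50 n 19 x [-9.  9.] y [ 0  0 11  0  0  0  0  0  0  0  0  8  0  0  0]
scene  z-tcp 45 n 14 x [-7. 11.] y [0 0 6 0 0 0 0 0 0 0 0 8 0 0 0]
scene  z-tcp 40 n 13 x [-10.  11.] y [ 0  0 13  0  0  0  0  0  0  0  0  0  0  0  0]
scene  z-tcp 35 n 16 x [-8.  9.] y [ 0  0 16  0  0  0  0  0  0  0  0  0  0  0  0]
scene  z-tcp 30 n 10 x [-10.   9.] y [ 0  0 10  0  0  0  0  0  0  0  0  0  0  0  0]
scene  z-tcp 25 n 12 x [-8. 10.] y [ 0  0 12  0  0  0  0  0  0  0  0  0  0  0  0]
scene  z-tcp 20 n 4 x [-8.  7.] y [0 0 4 0 0 0 0 0 0 0 0 0 0 0 0]
```

Even shut, the tips sit about 22–23 mm above the reported TCP, and this doesn't change with opening. So the tip height is TCP z plus about 22.5 mm. I'll descend to TCP z≈0.011 and grip.

Emit:
play_rows(
  rows=[
    {"fingers": -1,"slide": [0,0,0.05],"rotation": [0,0,0]},
    {"fingers": -1,"slide": [0,0,0.036],"rotation": [0,0,0]},
    {"fingers": -1,"slide": [0,0,0.01],"rotation": [0,0,0]},
    {"fingers": -1,"slide": [0,0,0.008],"rotation": [0,0,0]},
    {"fingers": -1,"slide": [0,0,0.006],"rotation": [0,0,0]},
    {"fingers": -1,"slide": [0,0,0],"rotation": [0,0,0]},
  ],
)

```text
t: 9.82
tool_pos: [0.5596, 0.2533, 0.0126]
ee_rot: [-180.0, 0.0, -111.6]
ft_force: [0.1, 0.0, 0.5]
gripper_width: 0.0868
finger_force: 0.0
```

Emit:
play_rows(
  rows=[
    {"fingers": -1,"slide": [0,0,0.0015],"rotation": [0,0,0]},
    {"fingers": 1,"slide": [0,0,0],"rotation": [0,0,0]},
    {"fingers": 1,"slide": [0,0,0],"rotation": [0,0,0]},
    {"fingers": 1,"slide": [0,0,0],"rotation": [0,0,0]},
  ],
)

```text
t: 10.32
tool_pos: [0.5594, 0.2532, 0.0109]
ee_rot: [-180.0, 0.0, -111.6]
ft_force: [-1.2, -0.4, 1.0]
gripper_width: 0.0797
finger_force: 30.0
```

The grip is firm at 79.7 mm and 30 N. I'll lift slightly and move it to the fence.

Emit:
play_rows(
  rows=[
    {"fingers": 1,"slide": [0,0,-0.005],"rotation": [0,0,-0.15]},
    {"fingers": 1,"slide": [-0.01,0.0011,0],"rotation": [0,0,0]},
    {"fingers": 1,"slide": [-0.01,0,0],"rotation": [0,0,0]},
    {"fingers": 1,"slide": [-0.005,0,0],"rotation": [0,0,0]},
    {"fingers": 1,"slide": [-0.001,0,0],"rotation": [0,0,0]},
    {"fingers": 1,"slide": [0,0,0],"rotation": [0,0,0]},
  ],
)

```text
t: 11.08
tool_pos: [0.5676, 0.2776, 0.0153]
ee_rot: [180.0, -0.0, -111.5]
ft_force: [-0.2, 0.3, -3.0]
gripper_width: 0.0794
finger_force: 30.0
```

Emit:
play_rows(
  rows=[
    {"fingers": 1,"slide": [-0.0007,0,0],"rotation": [0,0,0]},
    {"fingers": 1,"slide": [0,0,0],"rotation": [0,0,0]},
  ],
)

```text
t: 11.32
tool_pos: [0.568, 0.2781, 0.0156]
ee_rot: [180.0, 0.0, -111.5]
ft_force: [-0.1, 0.2, -1.6]
gripper_width: 0.0793
finger_force: 30.0
```

Emit:
play_rows(
  rows=[
    {"fingers": 1,"slide": [-0.0007,0,0],"rotation": [0,0,0]},
    {"fingers": 1,"slide": [0,0,0],"rotation": [0,0,0]},
  ],
)

```text
t: 11.58
tool_pos: [0.5681, 0.2784, 0.0156]
ee_rot: [180.0, -0.1, -111.5]
ft_force: [-0.3, -2.7, -1.6]
gripper_width: 0.0795
finger_force: 30.0
```

Emit:
play_rows(
  rows=[
    {"fingers": 1,"slide": [-0.0007,0,0],"rotation": [0,0,0]},
    {"fingers": 1,"slide": [0,0,0],"rotation": [0,0,0]},
  ],
)

```text
t: 11.82
tool_pos: [0.5681, 0.2785, 0.0155]
ee_rot: [180.0, -0.1, -111.5]
ft_force: [0.6, -5.5, 0.1]
gripper_width: 0.0793
finger_force: 30.0
```

Emit:
play_rows(
  rows=[
    {"fingers": 1,"slide": [0.0007,0,0.003],"rotation": [0,0,0]},
    {"fingers": 1,"slide": [0,0,0.0015],"rotation": [0,0,0]},
    {"fingers": 1,"slide": [0,0,0],"rotation": [0,0,0]},
  ],
)

```text
t: 12.2
tool_pos: [0.5679, 0.2786, 0.011]
ee_rot: [180.0, -0.1, -111.5]
ft_force: [-2.4, -4.6, 1.8]
gripper_width: 0.0796
finger_force: 30.0
```

Emit:
play_rows(
  rows=[
    {"fingers": 1,"slide": [0,0,0.0006],"rotation": [0,0,0]},
    {"fingers": 1,"slide": [0,0,0],"rotation": [0,0,0]},
  ],
)

```text
t: 12.45
tool_pos: [0.5679, 0.2786, 0.0109]
ee_rot: [180.0, -0.1, -111.4]
ft_force: [-3.2, -4.5, 5.3]
gripper_width: 0.0799
finger_force: 30.0
```

Emit:
play_rows(
  rows=[
    {"fingers": 1,"slide": [0.0006,0,-0.0005],"rotation": [0,0,0]},
    {"fingers": 1,"slide": [0,0,0],"rotation": [0,0,0]},
    {"fingers": -1,"slide": [0,0,0],"rotation": [0,0,0]},
    {"fingers": -1,"slide": [0,0,0],"rotation": [0,0,0]},
    {"fingers": -1,"slide": [0,0,0],"rotation": [0,0,0]},
    {"fingers": -1,"slide": [0,0,-0.004],"rotation": [0,0,0]},
    {"fingers": -1,"slide": [0,0,-0.01],"rotation": [0,0,0]},
    {"fingers": -1,"slide": [0,0,-0.02],"rotation": [0,0,0]},
    {"fingers": -1,"slide": [0,0,-0.05],"rotation": [0,0,0]},
    {"fingers": -1,"slide": [0,0,-0.05],"rotation": [0,0,0]},
    {"fingers": -1,"slide": [0,0,0],"rotation": [0,0,0]},
  ],
)

```text
t: 13.82
tool_pos: [0.571, 0.2803, 0.1515]
ee_rot: [-179.6, 0.6, -111.4]
ft_force: [-0.3, -1.0, -0.5]
gripper_width: 0.0867
finger_force: 0.0
```

```bash
cat > look.py <<'E'
from h import *
import sys
f=cam("wrist"); g=f["frame"]; V=g.max(-1); m=np.zeros(V.shape,bool); m[60:235,222:340]=1; m&=(V<45)
a=np.radians(-111.45); X=np.array([np.cos(a),np.sin(a)]); Y=np.array([-X[1],X[0]])
n,l,st,_=cv2.connectedComponentsWithStats(m.astype(np.uint8))
for k in range(1,n):
    if st[k,4]>300: b,_=blob(l==k,f,.026); print(st[k].tolist(),"X",round(b[:2]@X,1),"Y",round(b[:2]@Y,1),b)
s=sensors.get_state(); p=s["tool_pos"]*1000; print("tool X,Y",p[:2]@X,p[:2]@Y,p[2],s["gripper_width"],"t",s["t"],s["ft_force"].round(1))
E
python3 look.py
```

```text
[239, 174, 86, 36, 3000] X -467.7 Y 427.2 [568.7 279.1  84.1  35.4 -21.3]
tool X,Y -468.13884839177143 427.6336012377352 148.3235826496942 0.08722065791451157 t 13.875 [-0.3 -0.5 -1.1]
```

Roller 1 now sits against the fence at X -467.7, Y 427.2 (tray mid 427.0), and parallel. Next is the bench roller.

```bash
python3 - <<'E'
from h import *
move(.4934,-.3221,.148,-117.0)
E
```

```text
rot z 5.54 then slide [ 5.703e-01 -2.055e-01  3.000e-04] len 0.606 yaw -111.46 pos [0.5692 0.2793 0.1483] F [-0.3 -0.5 -1.1] t 13.88
```

Emit:
play_rows(
  rows=[
    {"fingers": -1,"slide": [0,0,0],"rotation": [0,0,5.5]},
    {"fingers": -1,"slide": [0.057,-0.02055,0],"rotation": [0,0,0]},
    {"fingers": -1,"slide": [0.057,-0.02055,0],"rotation": [0,0,0]},
    {"fingers": -1,"slide": [0.057,-0.02055,0],"rotation": [0,0,0]},
    {"fingers": -1,"slide": [0.057,-0.02055,0],"rotation": [0,0,0]},
    {"fingers": -1,"slide": [0.057,-0.02055,0],"rotation": [0,0,0]},
    {"fingers": -1,"slide": [0.057,-0.02055,0],"rotation": [0,0,0]},
    {"fingers": -1,"slide": [0.057,-0.02055,0],"rotation": [0,0,0]},
    {"fingers": -1,"slide": [0.057,-0.02055,0],"rotation": [0,0,0]},
    {"fingers": -1,"slide": [0.057,-0.02055,0],"rotation": [0,0,0]},
    {"fingers": -1,"slide": [0.057,-0.02055,0],"rotation": [0,0,0]},
    {"fingers": -1,"slide": [0,0,0.05],"rotation": [0,0,0]},
    {"fingers": -1,"slide": [0,0,0.04],"rotation": [0,0,0]},
    {"fingers": -1,"slide": [0,0,0],"rotation": [0,0,0]},
    {"fingers": -1,"slide": [0,0,0],"rotation": [0,0,0]},
  ],
)

```text
t: 15.75
tool_pos: [0.4937, -0.3231, 0.056]
ee_rot: [-179.9, -0.0, -116.9]
ft_force: [0.8, 0.5, -0.2]
gripper_width: 0.087
finger_force: 0.0
```

```bash
python3 - <<'E'
from h import *
f=cam("wrist"); V=f["frame"].max(-1); m=np.zeros(V.shape,bool); m[170:248,205:352]=1
for T in (40,60): b,st=blob(m&(V<T),f,.018); print(T,b,st)
move(b[0]/1000,b[1]/1000,.003,b[4]-90)
E
```

```text
40 [ 493.3 -321.7   85.6   36.   -26.9] [ 222  198  117   48 5466]
60 [ 493.4 -321.4   86.3   36.6  -26.9] [ 222  198  118   49 5564]
rot z -0.01 then slide [-0.0012  0.0015  0.0538] len 0.054 yaw -116.91 pos [ 0.4942 -0.3232  0.0568] F [ 0.4  0.2 -0.2] t 15.8
```

Emit:
play_rows(
  rows=[
    {"fingers": -1,"slide": [-0.001,0.0012,0.02],"rotation": [0,0,0]},
    {"fingers": -1,"slide": [0,0,0.016],"rotation": [0,0,0]},
    {"fingers": -1,"slide": [0,0,0.01],"rotation": [0,0,0]},
    {"fingers": -1,"slide": [0,0,0.0075],"rotation": [0,0,0]},
    {"fingers": -1,"slide": [0,0,0],"rotation": [0,0,0]},
  ],
)

```text
t: 16.42
tool_pos: [0.492, -0.3213, 0.001]
ee_rot: [180.0, -0.0, -117.0]
ft_force: [-0.1, -0.4, 0.1]
gripper_width: 0.0869
finger_force: 0.0
```

Emit:
play_rows(
  rows=[
    {"fingers": -1,"slide": [0,0,-0.001],"rotation": [0,0,0]},
    {"fingers": 1,"slide": [0,0,0],"rotation": [0,0,0]},
    {"fingers": 1,"slide": [0,0,0],"rotation": [0,0,0]},
    {"fingers": 1,"slide": [0,0,0],"rotation": [0,0,0]},
  ],
)

```text
t: 16.92
tool_pos: [0.4926, -0.3216, 0.003]
ee_rot: [-179.9, 0.0, -117.0]
ft_force: [-1.4, 0.9, 2.4]
gripper_width: 0.0796
finger_force: 30.0
```

Emit:
play_rows(
  rows=[
    {"fingers": 1,"slide": [0,0,-0.01],"rotation": [0,0,0]},
    {"fingers": 1,"slide": [0,0,-0.03],"rotation": [0,0,0]},
    {"fingers": 1,"slide": [0,0,-0.04],"rotation": [0,0,0]},
    {"fingers": 1,"slide": [0,0,-0.04],"rotation": [0,0,-5.5]},
    {"fingers": 1,"slide": [0,0,0],"rotation": [0,0,0]},
  ],
)

```text
t: 17.55
tool_pos: [0.4943, -0.3223, 0.1266]
ee_rot: [-179.5, -0.0, -111.4]
ft_force: [0.3, -0.2, -1.4]
gripper_width: 0.0795
finger_force: 30.0
```

```bash
python3 - <<'E'
from h import *
move(.5542,.2432,.05,-111.45); print(sensors.get_state()["gripper_width"])
E
```

```text
rot z 0.01 then slide [-0.5482  0.1511  0.0766] len 0.574 yaw -111.44 pos [ 0.4943 -0.3223  0.1266] F [ 0.3 -0.2 -1.4] t 17.55
0.07946998494863715
```

Emit:
play_rows(
  rows=[
    {"fingers": 1,"slide": [-0.02,0.0055,0],"rotation": [0,0,0]},
    {"fingers": 1,"slide": [-0.04,0.011,0],"rotation": [0,0,0]},
    {"fingers": 1,"slide": [-0.05,0.0138,0],"rotation": [0,0,0]},
    {"fingers": 1,"slide": [-0.05,0.0138,0],"rotation": [0,0,0]},
    {"fingers": 1,"slide": [-0.05,0.0138,0],"rotation": [0,0,0]},
    {"fingers": 1,"slide": [-0.05,0.0138,0],"rotation": [0,0,0]},
    {"fingers": 1,"slide": [-0.05,0.0138,0],"rotation": [0,0,0]},
    {"fingers": 1,"slide": [-0.05,0.0138,0],"rotation": [0,0,0]},
    {"fingers": 1,"slide": [-0.05,0.0138,0],"rotation": [0,0,0]},
    {"fingers": 1,"slide": [-0.05,0.0138,0],"rotation": [0,0,0]},
    {"fingers": 1,"slide": [-0.05,0.0138,0],"rotation": [0,0,0]},
    {"fingers": 1,"slide": [-0.028,0.0077,0],"rotation": [0,0,0]},
    {"fingers": 1,"slide": [-0.01,0.0028,0],"rotation": [0,0,0]},
    {"fingers": 1,"slide": [0,0,0],"rotation": [0,0,0]},
    {"fingers": 1,"slide": [0,0,0],"rotation": [0,0,0]},
  ],
)

```text
t: 19.42
tool_pos: [0.5516, 0.2426, 0.1223]
ee_rot: [180.0, -0.1, -111.5]
ft_force: [-0.1, -0.5, -1.3]
gripper_width: 0.0796
finger_force: 30.0
```

```bash
python3 - <<'E'
from h import *
f=cam("wrist"); move(.5542,.2432,.011,-111.45); print(sensors.get_state()["gripper_width"])
E
```

```text
rot z -0.11 then slide [-0.0015 -0.002   0.1114] len 0.111 yaw -111.56 pos [0.5517 0.2425 0.1224] F [-0.2 -0.1 -1. ] t 19.48
0.07964765916399218
```

Lower to just above contact, correcting the 1.5–2 mm.

Emit:
play_rows(
  rows=[
    {"fingers": 1,"slide": [-0.0015,-0.002,0.03],"rotation": [0,0,-0.1]},
    {"fingers": 1,"slide": [0,0,0.04],"rotation": [0,0,0]},
    {"fingers": 1,"slide": [0,0,0.025],"rotation": [0,0,0]},
    {"fingers": 1,"slide": [0,0,0.01],"rotation": [0,0,0]},
    {"fingers": 1,"slide": [0,0,0],"rotation": [0,0,0]},
    {"fingers": 1,"slide": [0,0,0],"rotation": [0,0,0]},
  ],
)

```text
t: 20.23
tool_pos: [0.5554, 0.245, 0.0189]
ee_rot: [-179.9, 0.1, -111.4]
ft_force: [0.3, 0.6, -2.5]
gripper_width: 0.0795
finger_force: 30.0
```

```bash
python3 - <<'E'
from h import *
f=cam("wrist"); move(.5542,.2432,.011,-111.45)
a=np.radians(-111.45); X=np.array([np.cos(a),np.sin(a)]); Y=np.array([-X[1],X[0]]); p=sensors.get_state()["tool_pos"][:2]*1000; print(p@X,p@Y)
E
```

```text
rot z 0.09 then slide [0.0022 0.0003 0.0079] len 0.008 yaw -111.36 pos [0.5553 0.2451 0.0189] F [-0.1  0.  -2.3] t 20.27
-431.1824636201796 427.2111554843604
```

Emit:
play_rows(
  rows=[
    {"fingers": 1,"slide": [0.0015,0.0002,0.003],"rotation": [0,0,0]},
    {"fingers": 1,"slide": [0,0,0.003],"rotation": [0,0,0]},
    {"fingers": 1,"slide": [0,0,0],"rotation": [0,0,0]},
  ],
)

```text
t: 20.65
tool_pos: [0.5534, 0.2431, 0.0112]
ee_rot: [180.0, -0.0, -111.4]
ft_force: [-0.6, -0.1, -0.9]
gripper_width: 0.0794
finger_force: 30.0
```

Emit:
play_rows(
  rows=[
    {"fingers": 1,"slide": [0,0,0.001],"rotation": [0,0,0]},
    {"fingers": 1,"slide": [0,0,0],"rotation": [0,0,0]},
  ],
)

```text
t: 20.9
tool_pos: [0.5537, 0.2434, 0.0109]
ee_rot: [-180.0, 0.0, -111.3]
ft_force: [-2.0, 0.2, 2.7]
gripper_width: 0.0795
finger_force: 30.0
```

Emit:
play_rows(
  rows=[
    {"fingers": 1,"slide": [0,0,-0.0003],"rotation": [0,0,0]},
    {"fingers": 1,"slide": [0,0,0],"rotation": [0,0,0]},
    {"fingers": -1,"slide": [0,0,0],"rotation": [0,0,0]},
    {"fingers": -1,"slide": [0,0,0],"rotation": [0,0,0]},
    {"fingers": -1,"slide": [0,0,0],"rotation": [0,0,0]},
    {"fingers": -1,"slide": [0,0,-0.004],"rotation": [0,0,0]},
    {"fingers": -1,"slide": [0,0,-0.01],"rotation": [0,0,0]},
    {"fingers": -1,"slide": [0,0,-0.02],"rotation": [0,0,0]},
    {"fingers": -1,"slide": [-0.01,0,-0.05],"rotation": [0,0,0]},
    {"fingers": -1,"slide": [-0.02,0,-0.05],"rotation": [0,0,0]},
    {"fingers": -1,"slide": [0,0,0],"rotation": [0,0,0]},
    {"fingers": -1,"slide": [0,0,0],"rotation": [0,0,0]},
  ],
)

```text
t: 22.4
tool_pos: [0.564, 0.2711, 0.1449]
ee_rot: [180.0, 0.0, -111.4]
ft_force: [0.6, 0.4, 0.1]
gripper_width: 0.0867
finger_force: 0.0
```

```bash
sed -i 's/(V<45)/(V<int(sys.argv[1]))/' look.py; for T in 30 40 50; do python3 look.py $T; done
```

```text
[234, 147, 88, 37, 2899] X -428.5 Y 427.1 [554.2 242.6  83.3  34.5 -21.1]
[235, 188, 85, 36, 2954] X -468.1 Y 427.5 [569.1 279.3  82.9  35.3 -21.4]
tool X,Y -457.9975138990126 425.6773442803179 143.9688017345746 0.08673371983413217 t 22.45 [-1.  -0.5 -0.3]
[233, 148, 89, 37, 3209] X -428.4 Y 427.2 [554.3 242.5  83.9  34.6 -21.4]
[234, 188, 87, 37, 3026] X -467.8 Y 427.3 [568.8 279.1  83.9  35.8 -22.3]
tool X,Y -457.8011760681832 425.68673751810917 143.52629677223695 0.08692433651488417 t 22.5 [ 0.2 -1.  -0.7]
[233, 148, 89, 38, 3265] X -428.6 Y 427.2 [554.4 242.7  83.9  35.5 -21.2]
[234, 189, 87, 36, 3081] X -467.6 Y 427.3 [568.7 279.   84.2  35.2 -21.4]
tool X,Y -457.807054213982 425.78461271309516 143.3823444837861 0.0872308216930836 t 22.55 [0.9 0.  0.4]
```

Both rollers are parallel at Y≈427.2, with about a 3 mm gap between them. Next is the chock.

```bash
python3 - <<'E'
from h import *
print(sensors.get_state()["qpos"].round(1)); move(.496,-.138,.145,-63)
E
```

```text
[ 40.4  24.5  -3.9  -0.  -61.8 -61.8]
rot z -48.38 then slide [ 0.3331  0.2457 -0.0016] len 0.414 yaw -111.38 pos [0.5637 0.2704 0.1434] F [0.9 0.  0.4] t 22.55
```

Emit:
play_rows(
  rows=[
    {"fingers": -1,"slide": [0,0,0],"rotation": [0,0,-9.7]},
    {"fingers": -1,"slide": [0,0,0],"rotation": [0,0,-9.7]},
    {"fingers": -1,"slide": [0,0,0],"rotation": [0,0,-9.7]},
    {"fingers": -1,"slide": [0,0,0],"rotation": [0,0,-9.7]},
    {"fingers": -1,"slide": [0,0,0],"rotation": [0,0,-9.6]},
    {"fingers": -1,"slide": [0.0476,0.0351,0],"rotation": [0,0,0]},
    {"fingers": -1,"slide": [0.0476,0.0351,0],"rotation": [0,0,0]},
    {"fingers": -1,"slide": [0.0476,0.0351,0],"rotation": [0,0,0]},
    {"fingers": -1,"slide": [0.0476,0.0351,0],"rotation": [0,0,0]},
    {"fingers": -1,"slide": [0.0476,0.0351,0],"rotation": [0,0,0]},
    {"fingers": -1,"slide": [0.0476,0.0351,0],"rotation": [0,0,0]},
    {"fingers": -1,"slide": [0.0476,0.0351,0],"rotation": [0,0,0]},
    {"fingers": -1,"slide": [0,0,0],"rotation": [0,0,0]},
    {"fingers": -1,"slide": [0,0,0],"rotation": [0,0,0]},
  ],
)

```text
t: 24.3
tool_pos: [0.4967, -0.1375, 0.1441]
ee_rot: [179.9, 0.0, -63.0]
ft_force: [0.3, 0.5, 1.1]
gripper_width: 0.0872
finger_force: 0.0
```

```bash
python3 - <<'E'
from h import *
f=cam("wrist"); np.savez("w6.npz",**f); cv2.imwrite("pics/w6.png",f["frame"]); move(.496,-.138,.145,-63)
E
```

```text
rot z 0.06 then slide [ 0.0006  0.0014 -0.0007] len 0.002 yaw -62.94 pos [ 0.497  -0.1368  0.1443] F [-0.3  0.1 -0. ] t 24.35
```

View pics/w6.png

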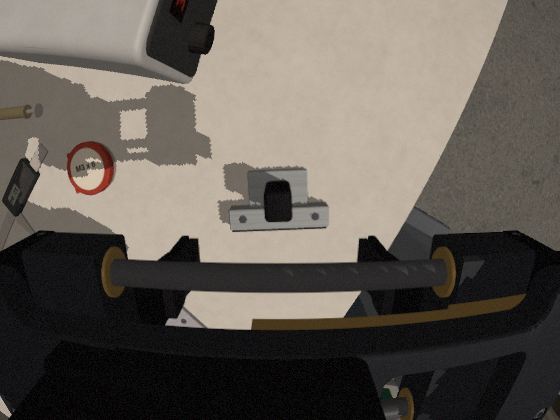

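The chock is centred near (279,205). Its bar front edge runs from about (231,231) to (328,227), and the handle is at columns 264–292. I'll work out its yaw and the handle position.

```bash
python3 - <<'E'
from h import *
f=cam("wrist","w6.npz"); g=cv2.GaussianBlur(f["frame"],(3,3),0).astype(float); ra=g[...,0]/(g[...,2]+1)
print("ratio bench",ra[240,260:300].mean().round(2),"bar",ra[214,240:258].mean().round(2)); t=(ra[240,260:300].mean()+ra[214,240:258].mean())/2
P=[];
for u in range(236,324):
    v=np.arange(205,236)[(ra[205:236,u]>t)|(g[205:236,u].max(-1)<100)][-1]+.5; P.append(fray(f,u,v,.020)[:2]*1000)
vx,vy,x,y=cv2.fitLine(np.array(P,np.float32),cv2.DIST_HUBER,0,.01,.01).ravel(); yw=np.degrees(np.arctan2(vy,vx)); yw=(yw+90)%180-90
print("front edge yaw",yw)
a=np.radians(yw-90); X=np.array([np.cos(a),np.sin(a)]); Y=np.array([-X[1],X[0]])
L=[];R=[]
for v in range(211,223):
    k=np.where((ra[v,215:345]>t)|(g[v,215:345].max(-1)<100))[0]+215; L.append(fray(f,k[0]-.5,v,.020)[:2]*1000@Y); R.append(fray(f,k[-1]+.5,v,.020)[:2]*1000@Y)
L,R=np.median(L),np.median(R); F=np.array([x,y])@X; print("front X",F,"ends",L,R,"len",abs(L-R)); O=X*(F+30)+Y*(L+R)/2; print("origin",O,"handle",O+6*X,"yaw",yw-90)
V=f["frame"].max(-1); m=np.zeros(V.shape,bool); m[172:224,258:298]=1; m&=V<60
ys,xs=np.where(m); print("dark bbox",xs.min(),xs.max(),ys.min(),ys.max()); print([ (v,int(xs[ys==v].min()),int(xs[ys==v].max())) for v in range(ys.min(),ys.max()+1,4)])
u0,u1=np.median([xs[ys==v].min() for v in range(200,218)]),np.median([xs[ys==v].max() for v in range(200,218)])
p=fray(f,(u0+u1)/2,ys.max()+.5,.064)[:2]*1000; print("handle top front mid",p,"-> centre",p+14*X, "width",np.linalg.norm(fray(f,u0-.5,210,.064)-fray(f,u1+.5,210,.064))*1000)
h=(O+6*X)/1000; move(h[0],h[1],.04,yw-90)
E
```

```text
ratio bench 0.84 bar 0.94
front edge yaw 29.386673
front X 328.67676 ends 416.27398953736554 317.1866826946304 len 99.08730684273513
origin [ 495.54546935 -132.57010275] handle [ 498.48967606 -137.79807049] yaw -60.613327
dark bbox 263 292 180 221
[(180, 276, 284), (184, 266, 288), (188, 265, 289), (192, 264, 290), (196, 264, 290), (200, 264, 290), (204, 264, 291), (208, 264, 291), (212, 265, 291), (216, 265, 291), (220, 266, 289)]
handle top front mid [ 491.78499219 -125.44965513] -> centre [ 498.65480754 -137.64824636] width 23.839990681483147
rot z -2.33 then slide [ 0.0016 -0.0008  0.1043] len 0.104 yaw -62.94 pos [ 0.497  -0.1368  0.1443] F [-0.3  0.1 -0. ] t 24.35
```

Emit:
play_rows(
  rows=[
    {"fingers": -1,"slide": [0,0,0.02],"rotation": [0,0,-2.3]},
    {"fingers": -1,"slide": [0.0016,-0.0008,0.04],"rotation": [0,0,0]},
    {"fingers": -1,"slide": [0,0,0.04],"rotation": [0,0,0]},
    {"fingers": -1,"slide": [0,0,0.025],"rotation": [0,0,0]},
    {"fingers": -1,"slide": [0,0,0.01],"rotation": [0,0,0]},
    {"fingers": -1,"slide": [0,0,0],"rotation": [0,0,0]},
    {"fingers": -1,"slide": [0,0,0],"rotation": [0,0,0]},
  ],
)

```text
t: 25.22
tool_pos: [0.4998, -0.1379, 0.0108]
ee_rot: [-179.9, -0.1, -60.6]
ft_force: [0.5, 0.8, 0.3]
gripper_width: 0.087
finger_force: 0.0
```

Emit:
play_rows(
  rows=[
    {"fingers": 1,"slide": [0,0.001,0.002],"rotation": [0,0,0]},
    {"fingers": 1,"slide": [0,0,0],"rotation": [0,0,0]},
    {"fingers": 1,"slide": [0,0,0],"rotation": [0,0,0]},
    {"fingers": 1,"slide": [0,0,0],"rotation": [0,0,0]},
    {"fingers": 1,"slide": [0,0,0],"rotation": [0,0,0]},
    {"fingers": 1,"slide": [0,0,0],"rotation": [0,0,0]},
    {"fingers": 1,"slide": [0,0,0],"rotation": [0,0,0]},
    {"fingers": 1,"slide": [0,0,0],"rotation": [0,0,0]},
  ],
)

```text
t: 26.22
tool_pos: [0.4978, -0.1388, 0.0077]
ee_rot: [-180.0, -0.0, -60.7]
ft_force: [-0.2, 0.5, -0.4]
gripper_width: 0.0235
finger_force: 30.0
```

Emit:
play_rows(
  rows=[
    {"fingers": 1,"slide": [0,0,-0.01],"rotation": [0,0,0]},
    {"fingers": 1,"slide": [0,0,-0.03],"rotation": [0,0,0]},
    {"fingers": 1,"slide": [0,0,-0.03],"rotation": [0,0,0]},
    {"fingers": 1,"slide": [0,0,0],"rotation": [0,0,10.15]},
    {"fingers": 1,"slide": [0,0,0],"rotation": [0,0,10.15]},
    {"fingers": 1,"slide": [0,0,0],"rotation": [0,0,10.15]},
    {"fingers": 1,"slide": [0,0,0],"rotation": [0,0,10.15]},
    {"fingers": 1,"slide": [0,0,0],"rotation": [0,0,10.15]},
    {"fingers": 1,"slide": [0,0,0],"rotation": [0,0,0]},
    {"fingers": 1,"slide": [0,0,0],"rotation": [0,0,0]},
  ],
)

```text
t: 27.48
tool_pos: [0.4976, -0.1387, 0.0779]
ee_rot: [180.0, 0.0, -111.3]
ft_force: [-0.1, -0.1, -2.2]
gripper_width: 0.0235
finger_force: 30.0
```

```bash
python3 - <<'E'
from h import *
move(.5284,.1770,.078,-111.45); print(sensors.get_state()["gripper_width"])
E
```

```text
rot z 0.18 then slide [-3.051e-01  8.680e-02 -1.000e-04] len 0.317 yaw -111.27 pos [ 0.4976 -0.1387  0.0779] F [-0.1 -0.1 -2.2] t 27.48
0.023468600366420206
```

Emit:
play_rows(
  rows=[
    {"fingers": 1,"slide": [-0.02,0.0057,0],"rotation": [0,0,0.1]},
    {"fingers": 1,"slide": [-0.04,0.0114,0],"rotation": [0,0,0]},
    {"fingers": 1,"slide": [-0.05,0.0142,0],"rotation": [0,0,0]},
    {"fingers": 1,"slide": [-0.05,0.0142,0],"rotation": [0,0,0]},
    {"fingers": 1,"slide": [-0.05,0.0142,0],"rotation": [0,0,0]},
    {"fingers": 1,"slide": [-0.05,0.0142,0],"rotation": [0,0,0]},
    {"fingers": 1,"slide": [-0.03,0.0085,0],"rotation": [0,0,0]},
    {"fingers": 1,"slide": [-0.015,0.0043,0],"rotation": [0,0,0]},
    {"fingers": 1,"slide": [0,0,0],"rotation": [0,0,0]},
    {"fingers": 1,"slide": [0,0,0],"rotation": [0,0,0]},
  ],
)

```text
t: 28.72
tool_pos: [0.5285, 0.1756, 0.0776]
ee_rot: [180.0, -0.1, -111.6]
ft_force: [-0.3, -0.0, -2.2]
gripper_width: 0.0238
finger_force: 30.0
```

```bash
cat > look2.py <<'E'
from h import *
# rollers (if in view) and chock bar in the wrist view; everything in the tray-aligned X,Y
f=cam("wrist"); np.savez("wl.npz",**f)
a=np.radians(-111.45); X=np.array([np.cos(a),np.sin(a)]); Y=np.array([-X[1],X[0]])
s=sensors.get_state(); p=s["tool_pos"]*1000; print("tool X,Y",(p[:2]@X).round(2),(p[:2]@Y).round(2),p[2].round(2),"w",s["gripper_width"].round(4),"t",s["t"],s["ft_force"].round(1),"yaw",s["ee_rot"][2].round(2))
c=cam("side"); C=cloud(c)*1000; x=C[...,:2]@X; y=C[...,:2]@Y-427; z=C[...,2]
for nm,z0,z1,x0,x1 in [("roller",38,52,-480,-405),("bar",24,34,-410,-350)]:
    m=(z>z0)&(z<z1)&(x>x0)&(x<x1)&(abs(y)<70); 
    if m.sum(): print(nm,m.sum(),"X hist",np.histogram(x[m],np.arange(-490,-340,6))[0],"Y",np.percentile(y[m],[2,50,98]).round(1))
E
python3 look2.py; python3 -c "
from h import *
move(.5284,.1770,.0157,-111.45)"
```

```text
rot z -0.13 then slide [-0.0013  0.0007  0.062 ] len 0.062 yaw -111.58 pos [0.5286 0.1755 0.0777] F [ 0.4  0.4 -1.9] t 28.77Traceback (most recent call last):
  File "look2.py", line 5, in <module>
    s=sensors.get_state(); p=s["tool_pos"]*1000; print("tool X,Y",(p[:2]@X).round(2),(p[:2]@Y).round(2),p[2].round(2),"w",s["gripper_width"].round(4),"t",s["t"],s["ft_force"].round(1),"yaw",s["ee_rot"][2].round(2))
                                                                                                                          ^^^^^^^^^^^^^^^^^^^^^^^^
AttributeError: 'float' object has no attribute 'round'
```

Emit:
play_rows(
  rows=[
    {"fingers": 1,"slide": [0,0.0007,0.02],"rotation": [0,0,-0.1]},
    {"fingers": 1,"slide": [0,0,0.025],"rotation": [0,0,0]},
    {"fingers": 1,"slide": [0,0,0.012],"rotation": [0,0,0]},
    {"fingers": 1,"slide": [0,0,0.003],"rotation": [0,0,0]},
    {"fingers": 1,"slide": [0,0,0],"rotation": [0,0,0]},
    {"fingers": 1,"slide": [0,0,0],"rotation": [0,0,0]},
  ],
)

```text
t: 29.52
tool_pos: [0.5289, 0.1774, 0.0187]
ee_rot: [-179.9, 0.1, -111.4]
ft_force: [-0.1, 0.2, -2.4]
gripper_width: 0.0239
finger_force: 30.0
```

```bash
sed -i 's/s\["gripper_width"\].round(4)/round(s["gripper_width"],4)/' look2.py; python3 look2.py
```

```text
tool X,Y -358.46 427.33 18.56 w 0.0238 t 29.575 [-0.6  0.3 -2. ] yaw -111.41
roller 69 X hist [ 0  0  3  3  5  0  2  0  2  8 17 14 15  0  0  0  0  0  0  0  0  0  0  0] Y [-28.2  19.2  42.4]
bar 79 X hist [ 0  0  0  0  0  0  0  0  0  0  0  0  0  3  0  2  8 11 13 30  1  3  4  4] Y [-43.3  26.8  53.8]
```

Emit:
play_rows(
  rows=[
    {"fingers": 1,"slide": [0,0,0.002],"rotation": [0,0,0]},
    {"fingers": 1,"slide": [0,0,0.001],"rotation": [0,0,0]},
    {"fingers": 1,"slide": [0,0,0],"rotation": [0,0,0]},
  ],
)

```text
t: 30.0
tool_pos: [0.5285, 0.1772, 0.0157]
ee_rot: [-180.0, 0.0, -111.4]
ft_force: [-2.2, 0.5, 5.4]
gripper_width: 0.0241
finger_force: 30.0
```

Emit:
play_rows(
  rows=[
    {"fingers": 1,"slide": [0,0,0.0008],"rotation": [0,0,0]},
    {"fingers": 1,"slide": [0,0,0],"rotation": [0,0,0]},
  ],
)

```text
t: 30.25
tool_pos: [0.5285, 0.1772, 0.0157]
ee_rot: [-180.0, 0.0, -111.4]
ft_force: [-4.5, -0.0, 9.7]
gripper_width: 0.024
finger_force: 30.0
```

Emit:
play_rows(
  rows=[
    {"fingers": 1,"slide": [0,0,-0.001],"rotation": [0,0,0]},
    {"fingers": 1,"slide": [-0.002,0,0],"rotation": [0,0,0]},
    {"fingers": 1,"slide": [-0.003,0,0],"rotation": [0,0,0]},
    {"fingers": 1,"slide": [-0.003,0,0],"rotation": [0,0,0]},
    {"fingers": 1,"slide": [-0.003,0,0],"rotation": [0,0,0]},
    {"fingers": 1,"slide": [-0.002,0,0],"rotation": [0,0,0]},
    {"fingers": 1,"slide": [-0.001,0,0],"rotation": [0,0,0]},
    {"fingers": 1,"slide": [0,0,0],"rotation": [0,0,0]},
  ],
)

```text
t: 31.25
tool_pos: [0.5325, 0.1877, 0.0158]
ee_rot: [179.9, -0.3, -111.4]
ft_force: [-3.6, -6.7, 8.6]
gripper_width: 0.0241
finger_force: 30.0
```

```bash
python3 look2.py
```

```text
tool X,Y -369.49 426.99 15.77 w 0.0236 t 31.3 [-2.5 -7.3 10. ] yaw -111.41
roller 64 X hist [ 0  0  3  0  2  7  3  0  4 11 13 12  8  1  0  0  0  0  0  0  0  0  0  0] Y [-31.   21.7  43.9]
bar 83 X hist [ 0  0  0  0  0  0  0  0  0  0  0  0  0  6  6 15 13 20  4  2  1 11  5  0] Y [-44.1  20.4  53.1]
```

Emit:
play_rows(
  rows=[
    {"fingers": 1,"slide": [0,0,-0.001],"rotation": [0,0,0]},
    {"fingers": 1,"slide": [-0.001,0,0],"rotation": [0,0,0]},
    {"fingers": 1,"slide": [-0.001,0,0],"rotation": [0,0,0]},
    {"fingers": 1,"slide": [-0.001,0,0],"rotation": [0,0,0]},
    {"fingers": 1,"slide": [0,0,0],"rotation": [0,0,0]},
  ],
)

```text
t: 31.98
tool_pos: [0.5344, 0.1928, 0.0157]
ee_rot: [180.0, -0.0, -111.4]
ft_force: [-0.7, -2.3, 1.5]
gripper_width: 0.0235
finger_force: 30.0
```

Emit:
play_rows(
  rows=[
    {"fingers": 1,"slide": [-0.001,0,0],"rotation": [0,0,0]},
    {"fingers": 1,"slide": [0,0,0],"rotation": [0,0,0]},
  ],
)

```text
t: 32.22
tool_pos: [0.5344, 0.1932, 0.0158]
ee_rot: [180.0, -0.1, -111.4]
ft_force: [-1.2, -4.3, 1.2]
gripper_width: 0.0237
finger_force: 30.0
```

Emit:
play_rows(
  rows=[
    {"fingers": 1,"slide": [-0.001,0,0],"rotation": [0,0,0]},
    {"fingers": 1,"slide": [0,0,0],"rotation": [0,0,0]},
  ],
)

```text
t: 32.48
tool_pos: [0.5344, 0.1933, 0.0158]
ee_rot: [179.9, -0.2, -111.4]
ft_force: [-1.2, -7.3, 3.0]
gripper_width: 0.0241
finger_force: 30.0
```

Emit:
play_rows(
  rows=[
    {"fingers": 1,"slide": [-0.001,0,0],"rotation": [0,0,0]},
    {"fingers": 1,"slide": [0,0,0],"rotation": [0,0,0]},
  ],
)

```text
t: 32.72
tool_pos: [0.5344, 0.1934, 0.0159]
ee_rot: [179.9, -0.3, -111.4]
ft_force: [-1.2, -9.3, 4.2]
gripper_width: 0.024
finger_force: 30.0
```

```bash
python3 look2.py; python3 - <<'E'
from h import *
# roller ends / gaps: dark pixels along the row in the side view, profile along X at several Y (plane z=26)
a=np.radians(-111.45); X=np.array([np.cos(a),np.sin(a)]); Y=np.array([-X[1],X[0]])
f=cam("side"); g=f["frame"].max(-1)
C=cloud(f)*1000; x=C[...,:2]@X; y=C[...,:2]@Y-427; z=C[...,2]
for y0,y1 in ((-50,-40),(-35,-15),(15,35),(40,50)):
    m=(y>y0)&(y<y1)&(z>10)&(x>-490)&(x<-330)
    b=np.floor((x[m]+490)/5).astype(int); print(y0,[(-490+5*int(i),int(z[m][b==i].max())) for i in np.unique(b)])
E
```

```text
tool X,Y -375.42 426.66 15.89 w 0.024 t 32.775 [-1.4 -9.1  3.7] yaw -111.44
roller 78 X hist [ 0  0  0  0  4 18  6  2  8 11 11 15  3  0  0  0  0  0  0  0  0  0  0  0] Y [-33.7  22.1  43.6]
bar 72 X hist [ 0  0  0  0  0  0  0  0  0  0  0  0  0  9 11 11 19  5  1  2 11  3  0  0] Y [-43.6  21.3  52. ]
-50 [(-490, 46), (-485, 42), (-475, 31), (-465, 33), (-430, 34), (-410, 31), (-405, 26), (-400, 154), (-395, 384), (-390, 380), (-385, 382), (-380, 379), (-375, 382), (-370, 371), (-365, 363), (-360, 345), (-355, 153), (-350, 155), (-345, 133), (-340, 117), (-335, 10)]
-35 [(-460, 41), (-455, 42), (-445, 43), (-435, 47), (-430, 48), (-400, 151), (-395, 399), (-390, 25), (-385, 409), (-380, 406), (-375, 408), (-370, 407), (-365, 404), (-360, 406), (-355, 400), (-350, 399), (-345, 397), (-340, 367), (-335, 130)]
15 [(-490, 44), (-485, 42), (-465, 41), (-460, 44), (-455, 40), (-450, 39), (-440, 45), (-435, 46), (-430, 48), (-425, 45), (-420, 398), (-415, 210), (-410, 29), (-405, 402), (-400, 407), (-395, 409), (-390, 408), (-385, 410), (-380, 409), (-375, 407), (-370, 409), (-365, 409), (-360, 410), (-355, 407), (-350, 404), (-345, 401), (-340, 401), (-335, 393)]
40 [(-490, 24), (-480, 26), (-475, 11), (-470, 22), (-465, 16), (-460, 33), (-455, 33), (-450, 27), (-445, 37), (-440, 44), (-435, 38), (-430, 46), (-425, 31), (-420, 45), (-415, 210), (-410, 212), (-405, 211), (-400, 394), (-395, 393), (-390, 398), (-385, 397), (-380, 396), (-375, 400), (-370, 400), (-365, 397), (-360, 382), (-355, 389), (-350, 307), (-345, 213), (-340, 209)]
```

Emit:
play_rows(
  rows=[
    {"fingers": 1,"slide": [0.0015,0,0],"rotation": [0,0,0]},
    {"fingers": 1,"slide": [0,0,0],"rotation": [0,0,0]},
  ],
)

```text
t: 33.12
tool_pos: [0.5344, 0.1933, 0.0158]
ee_rot: [179.9, -0.1, -111.4]
ft_force: [-1.3, -6.2, 1.3]
gripper_width: 0.0239
finger_force: 30.0
```

Emit:
play_rows(
  rows=[
    {"fingers": 1,"slide": [0.0008,0,0],"rotation": [0,0,0]},
    {"fingers": 1,"slide": [0,0,0],"rotation": [0,0,0]},
    {"fingers": -1,"slide": [0,0,0],"rotation": [0,0,0]},
    {"fingers": -1,"slide": [0,0,0],"rotation": [0,0,0]},
    {"fingers": -1,"slide": [0,0,0],"rotation": [0,0,0]},
    {"fingers": -1,"slide": [0,0,0],"rotation": [0,0,0]},
    {"fingers": -1,"slide": [0,0,-0.01],"rotation": [0,0,0]},
    {"fingers": -1,"slide": [0,0,-0.04],"rotation": [0,0,0]},
    {"fingers": -1,"slide": [0,0,-0.06],"rotation": [0,0,0]},
    {"fingers": -1,"slide": [-0.03,0,-0.05],"rotation": [0,0,0]},
    {"fingers": -1,"slide": [-0.05,0,0],"rotation": [0,0,0]},
    {"fingers": -1,"slide": [0,0,0],"rotation": [0,0,0]},
    {"fingers": -1,"slide": [0,0,0],"rotation": [0,0,0]},
  ],
)

```text
t: 34.75
tool_pos: [0.5634, 0.2676, 0.1757]
ee_rot: [180.0, -0.1, -111.4]
ft_force: [0.9, 0.4, -1.1]
gripper_width: 0.087
finger_force: 0.0
```

```bash
cat > look3.py <<'E'
from h import *
f=cam("wrist"); np.savez("wf.npz",**f); g=cv2.GaussianBlur(f["frame"],(3,3),0); V=g.max(-1).astype(int)
a=np.radians(-111.45); X=np.array([np.cos(a),np.sin(a)]); Y=np.array([-X[1],X[0]])
s=sensors.get_state(); p=s["tool_pos"]*1000; print("tool X,Y",p[:2]@X,p[:2]@Y,p[2],"t",s["t"])
def px(x,y,h):  # nearest pixel of a tray-aligned point, by forward fisheye projection
    w=np.append((x*X+y*Y)/1000,h)-f["position"]; c=f["R"].T@w; t=np.arctan2(np.hypot(c[0],c[1]),c[2]); q=c[:2]/np.hypot(c[0],c[1])*t*f["fx"]; return q[0]+f["cx"],q[1]+f["cy"]
for x in (-484.9,-467,-431,-413): print(x,np.round(px(x,427,.026),1))
for dy in (-34,-20,0,20,34):
    u,v0=px(-490,427+dy,.026); u2,v1=px(-345,427+dy,.026)
    lo,hi=int(min(v0,v1)),int(max(v0,v1)); uu=lambda v:int(round(u+(u2-u)*(v-v0)/(v1-v0)))
    print("dy",dy,lo,[int(V[v,uu(v)]) for v in range(lo,min(hi,234)+1)])
E
python3 look3.py
```

```text
tool X,Y -454.68728767506235 426.63333855242456 175.67342564723145 t 34.8
-484.9 [278.1 217.1]
-467 [278.1 200.9]
-431 [278.2 167.4]
-413 [278.2 150.2]
dy -34 85 [199, 199, 200, 200, 200, 202, 203, 202, 201, 201, 201, 201, 201, 201, 202, 202, 201, 200, 200, 201, 201, 200, 200, 200, 199, 199, 199, 198, 186, 159, 137, 127, 120, 116, 116, 116, 116, 115, 115, 116, 116, 114, 108, 103, 104, 107, 108, 108, 103, 88, 67, 55, 53, 52, 55, 66, 84, 99, 105, 106, 106, 104, 100, 85, 54, 33, 30, 24, 20, 19, 21, 21, 20, 21, 22, 20, 20, 21, 19, 18, 20, 22, 23, 24, 23, 23, 23, 24, 24, 22, 20, 18, 19, 22, 22, 21, 19, 18, 17, 17, 16, 15, 17, 20, 21, 21, 20, 21, 21, 19, 21, 22, 22, 22, 22, 22, 22, 22, 21, 22, 22, 22, 22, 22, 21, 21, 21, 22, 21, 19, 20, 21, 27, 50, 76, 90, 92]
dy -20 84 [201, 200, 200, 201, 203, 203, 202, 202, 197, 183, 172, 175, 180, 179, 175, 175, 176, 177, 176, 175, 174, 173, 172, 170, 170, 172, 175, 177, 178, 178, 177, 176, 175, 173, 171, 171, 173, 175, 176, 174, 174, 166, 145, 157, 163, 161, 136, 115, 108, 106, 105, 106, 106, 105, 105, 105, 105, 104, 105, 106, 106, 104, 103, 101, 81, 
[... 1424 characters left out ...]
, 24, 21, 20, 22, 22, 22, 21, 21, 21, 21, 20, 21, 20, 19, 18, 18, 24, 47, 74, 89, 92]
dy 34 85 [200, 200, 201, 202, 202, 201, 201, 202, 202, 202, 202, 191, 166, 147, 145, 152, 151, 131, 123, 131, 137, 147, 165, 164, 141, 126, 127, 133, 141, 156, 167, 157, 134, 121, 120, 120, 119, 119, 119, 120, 120, 118, 111, 104, 104, 107, 109, 107, 104, 99, 88, 77, 73, 77, 87, 96, 103, 118, 139, 159, 170, 172, 157, 111, 56, 38, 43, 34, 23, 21, 20, 20, 20, 21, 23, 23, 21, 19, 20, 21, 21, 22, 22, 21, 22, 23, 23, 23, 22, 21, 20, 19, 18, 19, 20, 17, 16, 16, 14, 16, 18, 18, 19, 19, 18, 18, 21, 22, 21, 21, 21, 21, 20, 22, 23, 21, 20, 19, 18, 20, 21, 22, 20, 19, 19, 18, 19, 21, 21, 19, 18, 20, 26, 48, 74, 88, 92]
```

No gaps show: the row is dark from the bar edge (row about 149 at every lateral offset, so square) through to the fence. I'll check centring and bystanders, then hand in.

```bash
python3 - <<'E'
from h import *
f=cam("wrist"); g=cv2.GaussianBlur(f["frame"],(3,3),0).astype(float); V=g.max(-1); ra=g[...,0]/(g[...,2]+1)
a=np.radians(-111.45); X=np.array([np.cos(a),np.sin(a)]); Y=np.array([-X[1],X[0]])
for v in (136,140,144): print("V row",v,V[v,210:250].astype(int).tolist(),V[v,308:346].astype(int).tolist())
for nm,v in (("roller out",167),("roller in",201)):
    k=np.where(V[v,225:335]<45)[0]+225; k=k[(k>225)&(k<334)]; print(nm,k[0],k[-1],[round(float(fray(f,u,v,.026)[:2]*1000@Y)-427,1) for u in (k[0]-.5,k[-1]+.5)])
for u in (230,233,236,320,323,326): print(u,round(float(fray(f,u,140,.028)[:2]*1000@Y)-427,1))
d=cam("side"); o=cam("side","side0.npz"); D=cv2.absdiff(d["frame"],o["frame"]).max(-1)
for nm,(u,v) in dict(cutters=(297,156),calliper=(325,195),tin=(283,215)).items(): print(nm,D[v-8:v+9,u-8:u+9].mean().round(1))
print(sensors.get_state()["t"])
E
```

```text
V row 136 [224, 224, 224, 224, 224, 224, 213, 178, 141, 133, 155, 163, 140, 121, 118, 117, 117, 118, 119, 121, 138, 164, 174, 174, 175, 175, 174, 169, 147, 109, 75, 58, 53, 51, 51, 59, 77, 96, 104, 106] [108, 98, 77, 60, 53, 51, 52, 55, 68, 90, 104, 107, 107, 107, 107, 107, 107, 104, 103, 108, 114, 117, 117, 117, 118, 120, 120, 119, 118, 117, 121, 130, 134, 134, 134, 134, 133, 134]
V row 140 [225, 225, 224, 224, 224, 220, 200, 164, 136, 135, 143, 131, 119, 117, 117, 118, 118, 119, 118, 116, 124, 143, 158, 163, 162, 164, 168, 170, 166, 147, 110, 73, 57, 55, 58, 69, 86, 99, 103, 103] [105, 97, 77, 59, 55, 55, 55, 60, 74, 93, 104, 107, 106, 105, 105, 105, 105, 103, 103, 108, 114, 117, 118, 118, 119, 120, 120, 120, 117, 114, 119, 130, 135, 135, 134, 133, 133, 134]
V row 144 [151, 184, 205, 209, 216, 210, 178, 147, 134, 126, 116, 114, 117, 117, 117, 117, 118, 119, 118, 111, 103, 101, 102, 102, 102, 102, 102, 104, 118, 142, 149, 136, 137, 153, 166, 166, 155, 152, 162, 168] [106, 107, 108, 107, 106, 106, 106, 106, 106, 107, 106, 106, 106, 107, 106, 106, 107, 104, 102, 108, 115, 118, 117, 118, 119, 119, 120, 120, 118, 119, 127, 132, 132, 133, 133, 134, 133, 132]
roller out 239 318 [41.7, -42.1]
roller in 240 316 [41.5, -40.9]
230 49.9
233 46.7
236 43.6
320 -42.8
323 -46.0
326 -49.1
cutters 49.5
calliper 5.1
tin 21.4
34.9
```

```bash
python3 -c "
from rig import manip
print(manip.finish_job())"
```

```text
the job is handed in; nothing more can be done
None
```

The job is handed in at about 35 s of the 64 s. My last camera check showed both rollers snug against the fence and each other, the chock square against the outer roller, and everything centred to about 1 mm. I never worked near the calliper, tin or cutters, though the arm's position kept me from confirming the cutters and tin in the final side view.

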